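# Cap the refilled detergent bottles

### The arm

A 6-joint arm with a two-finger parallel gripper is mounted at the origin on the work surface. World frame = base frame: x ahead of the robot, y to its left, z up, the work surface at z = 0. Lengths are in m, angles in rad, forces in N, time in s.
With the tool pointing down it reaches from about 0.35 to 0.975 m from the base axis. Payload 4.9 kg.
Tool frame: the origin (TCP) lies midway between the tips of the shut fingers; the grasp point (between the pads) lies manip.tcp_to_grasp behind it (manip.tcp_to_grasp is the distance from the TCP to the grasp point, in m); z points along the fingers, y is the line along which they close (so a half turn about z gives the same grasp; the last joint's range is limited). The gripper opens to 85 mm and grips with 20 to 120 N. Pads are 22 mm wide; open, the fingers measure 114 mm over their backs; the gripper's body (76 mm by 85 mm) begins 54 mm behind the grasp point. The pads swing forward as they close: fully open they stand 13 mm farther back than shut.
Start: joints at [1.005, 0.053, 1.613, -0, 1.476, -0.119], TCP at [0.27, 0.564, 0.198] pointing down, gripper open.
Joint ranges: [-3.01, 3.01], [-1.01, 2.22], [0.06, 2.58], [-1.02, 4.17], [0.09, 2.62], [-3.14, 3.14]. Speed limits (rad/s): [2.57, 2.57, 3.14, 3.14, 3.14, 3.14].

### API

Orientations are given as a unit quaternion [w, x, y, z].
In Python, from plant import manip, grab_frame, calibration, job_done gives the robot as it stands.
- The arm moves only by the tool send_rows, never from a script. Its argument "rows" is a list of rows, each an object of numbers: "x", "y", "z": the shift along the tool's x, y, z normalised to -1 to 1, where 1 is 15 cm; "wx", "wy", "wz": the turn, a rotation vector about the tool's x, y, z normalised to -1 to 1, where 1 is pi/4 rad; "hand": the opening, from -1 (shut) to 1 (fully open). In form: [{"x": .., "y": .., "z": .., "wx": .., "wy": .., "wz": .., "hand": ..}, ...]. A call has exactly 10 rows; each row shifts and turns the commanded pose from where the row before left it, along the tool's axes as they then stand; what a row does not reach is not made up. A row lasts 1/12 s, in which the tool goes at most 41.7 mm and 7.16 degrees, less where a joint would pass 70% of its speed; a pose out of reach is approached as far as the arm can. A call with a number of a shift or a turn outside -1 to 1 is refused whole. A call with a gripper value outside its range is refused whole. The fingers move at their own pace and stop on an object; the grip force is fixed at half the most. Time passes only in rows, so rows that do not move let the fingers close, or fill a call up. It gives the time, the measured TCP pose, the force, the opening and the grip force at its end, in the units of the state.
- manip.state(): the state, without advancing time (a new reading comes with each control period).
- grab_frame(name): name is "scene" or "top"; returns the picture (384x512x3 uint8, blue, green, red); there is no depth.
- calibration(name): a dict with "camera_matrix" (3x3 intrinsics, pixels), "R" (3x3) and "t" (3): a world point X has camera coordinates R X + t. Camera axes: x right, y down, z forward; pixel columns grow to the right and rows downward; lengths in m; the calibration is good to about 2 mm. A picture is of the moment at which its call begins. calibration takes no time and is no camera call.
- job_done(): hands the job in; it is judged then, once.
The state is a dict: "time": time; "joint_pos": joint angles; "joint_vel": joint speeds; "joint_efforts": joint torques, N m; "tool_pos": TCP position; "tool_rot": TCP orientation; "contact_force": force on the tool from outside, world axes, zero at the start; "ft_torque": the same for the moment, N m; "gripper_width": opening from 0.0 (shut) to 1.0 (fully open); "grasp_force": force on a finger pad.
Only numpy, scipy, OpenCV 4.12 (cv2) and the standard library are available. Lean on these libraries where they do the work, as an engineer would, in place of code of your own. Each camera call takes 0.05 s, during which the arm holds its last target. There are 200 camera calls.

### The job

The four refilled bottles in the drip tray still stand open. Take the four dosing caps from the draining mat and set each, open end down, over the spout of the bottle it fits - the widest cap on the widest neck, and so on down to the narrowest - so that every cap sits level and fully down on its collar. Leave the bottles standing where they are and the funnel and scoop lying on the mat.

Things in the scene. Friction and masses are not known exactly. Their poses are not given: they have to be found in the camera images.
- cap_a: The largest of four dosing caps: frosted pale plastic cup lying open end down on the dark rubber draining mat (4 mm thick). Straight cylinder, outer diameter 64 mm, inner 58 mm, 52 mm high, flat closed top; rigid, loose, 10 to 48 g. Origin: centre of the open lower rim; z up to the closed top. Belongs on bottle_a. Centres on the mat are at least 85 mm apart, bottles 130 mm.
- cap_b: The second largest of four dosing caps: frosted pale plastic cup lying open end down on the dark rubber draining mat (4 mm thick). Straight cylinder, outer diameter 52 mm, inner 46 mm, 46 mm high, flat closed top; rigid, loose, 10 to 48 g. Origin: centre of the open lower rim; z up to the closed top. Belongs on bottle_b. Centres on the mat are at least 85 mm apart, bottles 130 mm.
- cap_c: The second smallest of four dosing caps: frosted pale plastic cup lying open end down on the dark rubber draining mat (4 mm thick). Straight cylinder, outer diameter 42 mm, inner 36 mm, 42 mm high, flat closed top; rigid, loose, 10 to 48 g. Origin: centre of the open lower rim; z up to the closed top. Belongs on bottle_c. Centres on the mat are at least 85 mm apart, bottles 130 mm.
- cap_d: The smallest of four dosing caps: frosted pale plastic cup lying open end down on the dark rubber draining mat (4 mm thick). Straight cylinder, outer diameter 30 mm, inner 24 mm, 38 mm high, flat closed top; rigid, loose, 10 to 48 g. Origin: centre of the open lower rim; z up to the closed top. Belongs on bottle_d. Centres on the mat are at least 85 mm apart, bottles 130 mm.
- bottle_a: Largest bottle: squarish jug, body 86 x 80 mm, with a loop handle out to 76 along +x, handle top at 107. Off-white, loose, full, open, in a steel drip tray (rim 18 mm high). Origin: centre of underside, below the neck; z up. Flat grey collar, 70 across, top at 135; above it the neck, 50 in diameter, tapers to a 26 spout, 32 high in all. Cap_a is fully on when its rim rests on the collar.
- bottle_b: The stout round bottle, body 84 mm in diameter. Off-white, loose, full, open, in a steel drip tray (rim 18 mm high). Origin: centre of underside, below the neck; z up. Flat grey collar, 58 across, top at 140; above it the neck, 38 in diameter, tapers to a 20 spout, 28 high in all. Cap_b is fully on when its rim rests on the collar.
- bottle_c: The square bottle without a handle, body 68 x 68 mm. Off-white, loose, full, open, in a steel drip tray (rim 18 mm high). Origin: centre of underside, below the neck; z up. Flat grey collar, 48 across, top at 125; above it the neck, 28 in diameter, tapers to a 14 spout, 25 high in all. Cap_c is fully on when its rim rests on the collar.
- bottle_d: The smallest bottle, slim and round, body 56 mm in diameter. Off-white, loose, full, open, in a steel drip tray (rim 18 mm high). Origin: centre of underside, below the neck; z up. Flat grey collar, 36 across, top at 115; above it the neck, 16 in diameter, tapers to a 8 spout, 22 high in all. Cap_d is fully on when its rim rests on the collar.
- funnel: Off-white plastic funnel standing mouth down on the draining mat among the caps, 68 mm in diameter at the mouth, 70 mm high. Not needed; leave it. Origin: centre of its underside.
- scoop: Off-white powder scoop on the mat among the caps: open square cup 46 x 40 x 30 mm with a flat handle, 92 mm long in all. Not needed; leave it. Origin: middle of its length, underside; x along its length, cup at +x. Other goods and equipment stand along the back and sides of the table, 30 mm or more clear of mat and tray.
There are look-alikes about, which are no part of the job. What is shaped like the cap_b but pink or red is not meant.

How it is judged:
At the end, for the whole second after the job is handed in: Each cap is over the neck of its own bottle, open end down: within 10 mm of its axis, rim within 5 mm of collar height, level to 0.12 rad, released, at rest. Bottles upright (0.06 rad) and, like funnel and scoop, within 30 mm of where they began (horizontal distance between cap_a and bottle_a below 0.01 m and z of cap_a in the frame of bottle_a between 0.13 and 0.14 m and angle between the z axis of cap_a and the z axis of bottle_a, either way round below 0.12 rad and angle between each of cap_a, cap_b, cap_c, cap_d's own z axis and vertical below 0.15 rad and linear speed of each of cap_a, bottle_a, cap_b, bottle_b, cap_c, bottle_c, cap_d, bottle_d below 0.02 m/s and angle between each of bottle_a, bottle_b, bottle_c, bottle_d's own z axis and vertical below 0.06 rad and distance of each of bottle_a, bottle_b, bottle_c, bottle_d, funnel, scoop from where it was at the start of the episode below 0.03 m and horizontal distance between cap_b and bottle_b below 0.01 m and z of cap_b in the frame of bottle_b between 0.135 and 0.145 m and angle between the z axis of cap_b and the z axis of bottle_b, either way round below 0.12 rad and horizontal distance between cap_c and bottle_c below 0.01 m and z of cap_c in the frame of bottle_c between 0.12 and 0.13 m and angle between the z axis of cap_c and the z axis of bottle_c, either way round below 0.12 rad and horizontal distance between cap_d and bottle_d below 0.01 m and z of cap_d in the frame of bottle_d between 0.11 and 0.12 m and angle between the z axis of cap_d and the z axis of bottle_d, either way round below 0.12 rad); the robot touches nothing.
It fails at once if the funnel is pushed or carried away (distance of funnel from where it was at the start of the episode above 0.04 m).
It fails at once if the scoop is pushed or carried away (distance of scoop from where it was at the start of the episode above 0.04 m).
It fails at once if a bottle is tipped or shoved out of its place (angle between any of bottle_a, bottle_b, bottle_c, bottle_d's own z axis and vertical above 0.35 rad or distance of any of bottle_a, bottle_b, bottle_c, bottle_d from where it was at the start of the episode above 0.05 m).
It also fails if it takes over 112 s, if anything falls off the work surface, if the arm or the gripper's body presses on something with over 40 N, if the wrist force passes 120 N, or if a joint passes its speed limit or range.

## Working session

There is one attempt and no reset: what is moved stays moved. The work goes in short steps, Python scripts to look and compute and a tool call to move; the robot and the scene stay as the last step left them, time stands still between calls to the robot, and variables do not carry over. Pictures are saved under pics/ and viewed, at most 14 in all, crops included, and the job is handed in when it is done.

Besides the shell and the picture viewer there is one more tool, called after "Emit:" as name([rows], argument=value, ...), one row to a line, values as JSON. send_rows: Moves the arm, as the interface text tells. Scaled input: -1 to 1 covers 15 cm each way for a shift and pi/4 rad each way for a turn. Its arguments: {"type":"object","properties":{"rows":{"type":"array","items":{"type":"object","properties":{"x":{"type":"number","minimum":-1,"maximum":1},"y":{"type":"number","minimum":-1,"maximum":1},"z":{"type":"number","minimum":-1,"maximum":1},"wx":{"type":"number","minimum":-1,"maximum":1},"wy":{"type":"number","minimum":-1,"maximum":1},"wz":{"type":"number","minimum":-1,"maximum":1},"hand":{"type":"number"}}}}},"required":["rows"]}

```bash
ls; mkdir -p pics; python3 - <<'E'
from plant import manip, grab_frame, calibration
import cv2
for n in("scene","top"):
    cv2.imwrite(f"pics/{n}0.png",grab_frame(n)); c=calibration(n); print(n,c)
print(manip.tcp_to_grasp, manip.state())
E
```

```text
pics
scene {'camera_matrix': array([[381.58792498,   0.        , 256.10242065],
       [  0.        , 381.58792498, 185.48258029],
       [  0.        ,   0.        ,   1.        ]]), 'R': array([[-0.68112593,  0.73215891, -0.00328649],
       [ 0.42318257,  0.39001494, -0.8178049 ],
       [-0.59748136, -0.55841891, -0.57548618]]), 't': array([ 0.3053227 , -0.19265608,  1.27009898])}
top {'camera_matrix': array([[424.18109899,   0.        , 255.25587865],
       [  0.        , 424.18109899, 198.74457965],
       [  0.        ,   0.        ,   1.        ]]), 'R': array([[-0.00482095, -0.99996101,  0.00739828],
       [-0.98198595,  0.00333652, -0.18892446],
       [ 0.18889241, -0.00817581, -0.98196375]]), 't': array([0.01644112, 0.48256689, 1.14892396])}
0.0187 {'time': 0.1, 'joint_pos': array([ 1.00497449e+00,  5.32972238e-02,  1.61413403e+00,  2.14635856e-05,
        1.47602566e+00, -1.19011651e-01]), 'joint_vel': array([-0.000896  , -0.0004732 , -0.00354973,  0.00122566,  0.00210227,
        0.00172794]), 'joint_efforts': array([ 4.48135752e-04, -3.94898736e+01, -3.71364605e+01, -6.46704484e-05,
        3.83991748e-03,  1.51733627e-05]), 'tool_pos': array([0.26972097, 0.56311453, 0.19649561]), 'tool_rot': array([-3.23040256e-04,  2.21552276e-01,  9.75148050e-01, -8.74433628e-04]), 'contact_force': array([ 0.52263181, -0.26415315,  0.26332831]), 'ft_torque': array([ 0.00526178,  0.05108339, -0.04340327]), 'grasp_force': 0.0, 'gripper_width': 1.0024452619044324}
```

View pics/scene0.png

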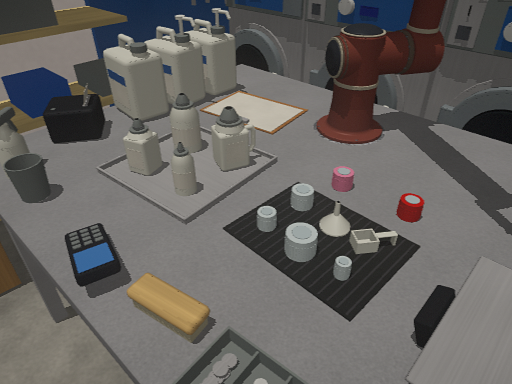

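View pics/top0.png

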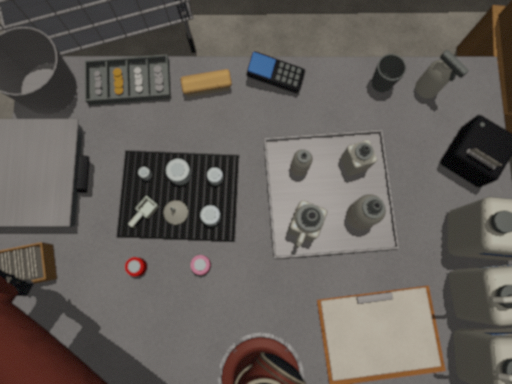

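The scene view shows caps a(301,241), b(302,196), c(267,218), d(342,267) and bottle necks a(230,116), b(182,103), c(138,127), d(182,150). The top view shows caps d(144,173), a(178,171), c(215,176), b(210,214) and bottles d(302,158), c(362,155), b(371,207), a(310,216).

```bash
python3 - <<'E'
import cv2,numpy as np
s=cv2.imread("pics/scene0.png");t=cv2.imread("pics/top0.png")
R=lambda im,x,y,w,h,k:cv2.resize(im[y:y+h,x:x+w],None,fx=k,fy=k,interpolation=cv2.INTER_CUBIC)
cv2.imwrite("pics/c1.png",np.vstack([R(t,120,140,130,100,6)]))
cv2.imwrite("pics/c2.png",R(t,270,130,130,100,6))
cv2.imwrite("pics/c3.png",R(s,220,165,140,110,5))
cv2.imwrite("pics/c4.png",R(s,115,85,150,115,5))
E
```

```text
(no output)
```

View pics/c1.png

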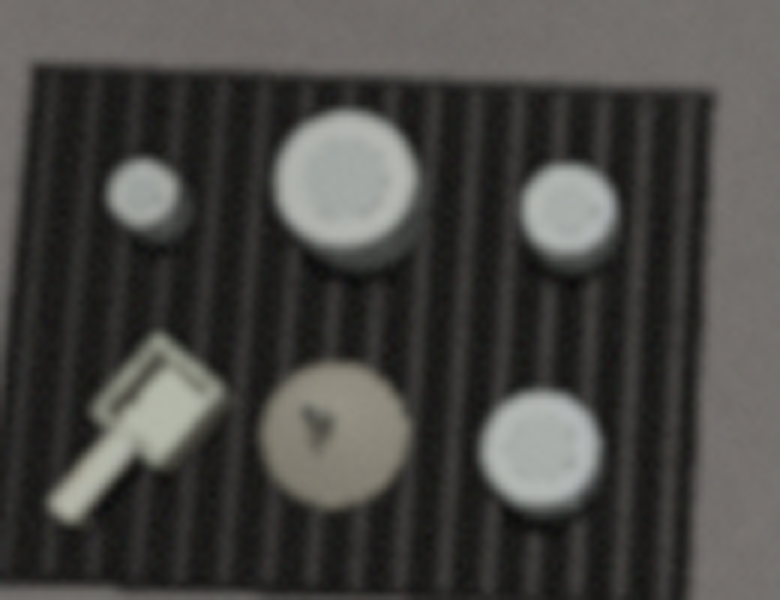

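View pics/c2.png

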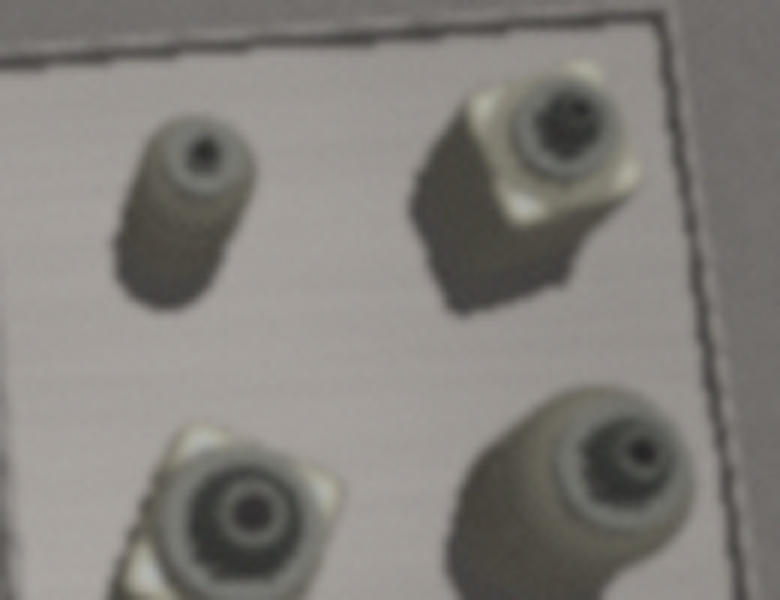

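View pics/c3.png

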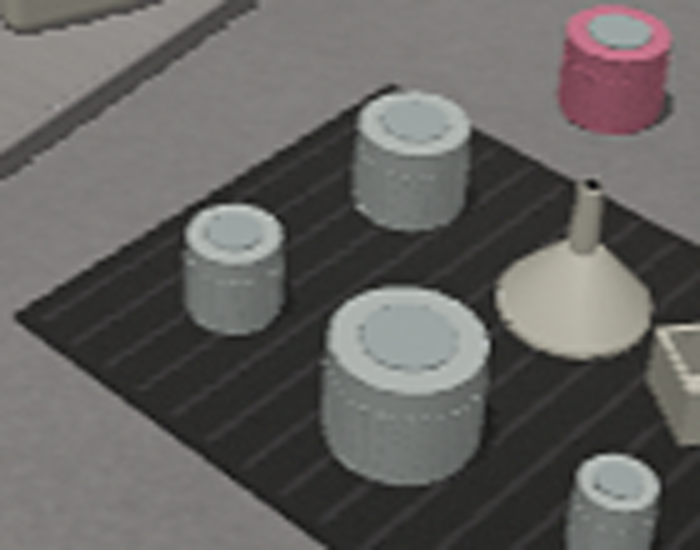

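View pics/c4.png

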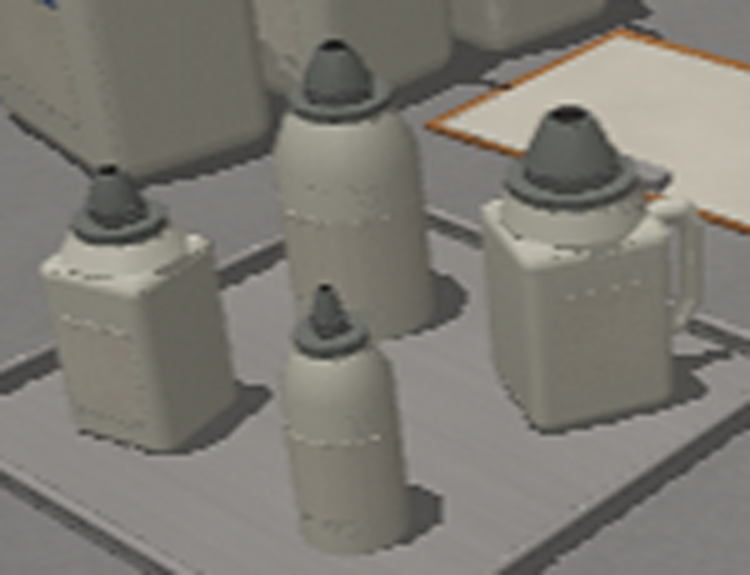

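c1–c4 (6x and 5x crops) show bright cap top discs. Top crop: d(143,193), a(346,180), c(569,209), b(540,448). Dark spout tips, top crop: d(205,152), c(575,110), b(643,453), a(253,515). Spout tips, scene crop: c(107,171), b(333,46), a(570,112), d(324,288).

```bash
cat > h.py <<'E'
import cv2,numpy as np
from plant import manip, grab_frame, calibration
from scipy.spatial.transform import Rotation as Rn
C={n:calibration(n) for n in("scene","top")}
def ray(n,p):
    c=C[n];d=c["R"].T@np.linalg.solve(c["camera_matrix"],[p[0],p[1],1.]);return -c["R"].T@c["t"],d/np.linalg.norm(d)
def tri(ps,pt):
    (a,d),(b,e)=ray("scene",ps),ray("top",pt)
    k=np.linalg.lstsq(np.c_[d,-e],b-a,rcond=None)[0];p,q=a+k[0]*d,b+k[1]*e
    return (p+q)/2,np.linalg.norm(p-q)
def onplane(n,p,z):
    o,d=ray(n,p);return o+d*(z-o[2])/d[2]
def disc(im,p,thr,r=22):
    "centre of the bright blob around p, by ellipse fit to its hull"
    g=cv2.resize(cv2.cvtColor(im,cv2.COLOR_BGR2GRAY),None,fx=4,fy=4,interpolation=cv2.INTER_CUBIC)
    m=(g>thr).astype(np.uint8);x,y=int(4*p[0]),int(4*p[1]);w=np.zeros_like(m);cv2.circle(w,(x,y),4*r,1,-1);m&=w
    cs=cv2.findContours(m,0,1)[0];c=max(cs,key=cv2.contourArea)
    e=cv2.fitEllipse(cv2.convexHull(c));return (np.array(e[0])+.5)/4-.5,np.array(e[1])/4
E
python3 - <<'E'
from h import *
s=cv2.imread("pics/scene0.png");t=cv2.imread("pics/top0.png")
cap=lambda u,k,o:(np.array(u)+.5)/k-.5+o
S,T=np.array([220,165]),np.array([120,140])
caps={'a':((408,338),(346,180)),'b':((414,122),(540,448)),'c':((235,234),(569,209)),'d':((617,482),(143,193))}
g=cv2.cvtColor(s,cv2.COLOR_BGR2GRAY);gt=cv2.cvtColor(t,cv2.COLOR_BGR2GRAY)
for k,(a,b) in caps.items():
    a=cap(a,5,S);b=cap(b,6,T)
    x,y=a.astype(int);print(k,'col',g[y-12:y+32:2,x]); x,y=b.astype(int);print(gt[y-16:y+22:2,x])
    print(' hand',*tri(a,b))
    for th in (150,165):
        try:
            A,ea=disc(s,a,th);B,eb=disc(t,b,th-10); print(th,A-a,ea,B-b,eb,*tri(A,B))
        except Exception as e: print('x',e)
bot={'a':((570,112),(253,515)),'b':((333,46),(643,453)),'c':((107,171),(575,110)),'d':((324,288),(205,152))}
for k,(a,b) in bot.items(): print(k,*tri(cap(a,5,[115,85]),cap(b,6,[270,130])))
E
```

```text
a col [ 43 118 178 161 162 162 162 162 162 147 178 179 115 117 127 117 113 113
 117 116 117  48]
[ 51  45  58 155 178 169 165 166 166 166 164 168 177 173 106  61  28  29
  32]
 hand [0.56611402 0.23464904 0.05398867] 0.0007537054305982611
150 [0.04563599 0.4889801 ] [20.91937447 31.5491848 ] [-0.12174988 -0.1079305 ] [21.33347702 22.43947983] [0.56659611 0.23515163 0.05330144] 0.0006945012965803689
165 [0.05466919 0.44009094] [20.50243378 31.1087265 ] [-0.14933777 -0.114446  ] [20.5203495  21.62591171] [0.56658931 0.23518546 0.05344679] 0.000739068407694394
b col [127 125 125 161 157 162 162 163 161 180 119 119 120 117 117 118 116  72
  47  52  46  46]
[ 42  42  43  74 164 178 173 173 171 171 171 177 174 108  39  31  56  54
  55]
 hand [0.43883077 0.14154119 0.04878507] 0.0011999846117878217
150 [0.20778809 0.22128296] [12.62939167 21.62172318] [0.07865397 0.0476532 ] [18.00805473 18.52451134] [0.43861893 0.14164962 0.04811701] 0.0005631389739623498
165 [0.13048706 0.21066284] [12.21464825 21.06664467] [0.0482432  0.02677917] [17.29068375 17.682621  ] [0.4387293  0.1416374  0.0481883
[... 700 characters left out ...]
  37  39  35  44 144 165 160 158 161 120  42  18  27  30  24  28
  30]
 hand [0.56375092 0.33352151 0.03993236] 0.001001841329765358
150 [0.20300293 0.1187439 ] [10.72758102 15.62043667] [-0.04210917 -0.07545471] [9.24967861 9.85778427] [0.56387749 0.33381826 0.039945  ] 0.0006163936030505284
165 [0.24417114 0.07424927] [10.35877323 15.17640591] [-0.01552836 -0.13868713] [8.21115398 8.92936707] [0.56396131 0.33380076 0.04013117] 0.0003920767623702094
a [ 0.41623945 -0.12616746  0.16956733] 0.0010943587267779433
b [ 0.44220331 -0.29112013  0.16890249] 0.0014160724656733486
c [ 0.59942895 -0.2766088   0.15115077] 0.004500751589651096
d [ 0.58557844 -0.11622006  0.13685406] 0.006242621640296427
```

```bash
python3 - <<'E'
from h import *
cap=lambda u,k,o:(np.array(u)+.5)/k-.5+o
bot={'a':((570,112),(253,515),.168,(572,182),(238,527),.136),'b':((333,46),(643,453),.169,(339,100),(627,465),.141),'c':((107,171),(575,110),.151,(118,218),(567,126),.126),'d':((324,288),(205,152),.138,(331,332),(203,156),.116)}
np.set_printoptions(precision=4,suppress=True)
for k,(a,b,z,c,d,zc) in bot.items():
    print(k,onplane("scene",cap(a,5,[115,85]),z)[:2],onplane("top",cap(b,6,[270,130]),z)[:2],'collar',onplane("scene",cap(c,5,[115,85]),zc)[:2],onplane("top",cap(d,6,[270,130]),zc)[:2])
s=cv2.imread("pics/scene0.png");t=cv2.imread("pics/top0.png")
R=lambda im,x,y,w,h,k:cv2.resize(im[y:y+h,x:x+w],None,fx=k,fy=k,interpolation=cv2.INTER_NEAREST)
cv2.imwrite("pics/z.png",np.vstack([np.hstack([R(s,129,116,20,20,14),R(s,171,138,20,20,14)]),np.hstack([R(t,352,140,20,20,14),R(t,293,146,20,20,14)])]))
E
```

```text
a [ 0.414  -0.1294] [ 0.4161 -0.126 ] collar [ 0.4259 -0.1175] [ 0.4158 -0.1239]
b [ 0.4425 -0.2918] [ 0.4417 -0.2906] collar [ 0.4486 -0.2838] [ 0.4414 -0.2917]
c [ 0.6  -0.28] [ 0.5976 -0.2751] collar [ 0.6011 -0.2761] [ 0.5981 -0.2781]
d [ 0.588  -0.1179] [ 0.5828 -0.1139] collar [ 0.5896 -0.1146] [ 0.5876 -0.1158]
```

View pics/z.png

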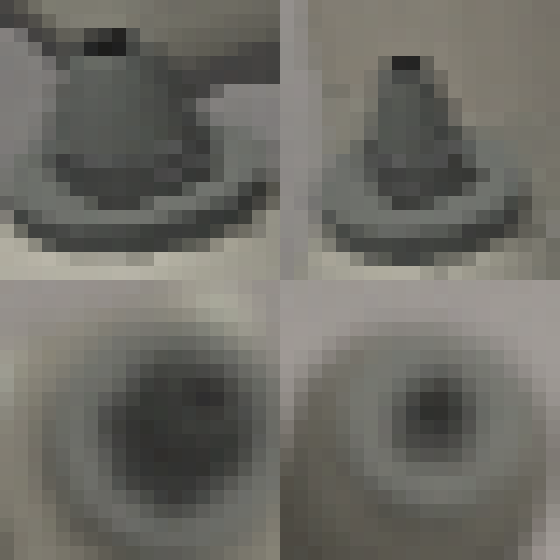

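The zoom shows the dark spout openings. Scene: c(136.0,118.5), d(179.5,141.9). Top: c(366.4,147.5), d(303.4,154.8). That gives these estimates:

| Item | x | y |
|---|---|---|
| bottle a | .416 | -.1265 |
| bottle b | .442 | -.291 |
| bottle c | .599 | -.278 |
| bottle d | .586 | -.116 |

Heights match the text to within 2–3 mm. I'll turn the tool square to the world and go to cap a.

Emit:
send_rows([
  {"wz": -0.1425, "hand": 1},
  {"wz": -0.1425, "hand": 1},
  {"wz": -0.1425, "hand": 1},
  {"wz": -0.1425, "hand": 1},
  {"x": -0.17, "y": -0.19, "hand": 1},
  {"x": -0.17, "y": -0.19, "hand": 1},
  {"x": -0.17, "y": -0.19, "hand": 1},
  {"x": -0.17, "y": -0.19, "hand": 1},
  {"x": -0.17, "y": -0.19, "hand": 1},
  {"x": -0.17, "y": -0.19, "hand": 1},
])

```text
invalid input at $.rows[0]: expected keys x, y, z, wx, wy, wz, hand
```

Emit:
send_rows([
  {"x": 0, "y": 0, "z": 0, "wx": 0, "wy": 0, "wz": -0.1425, "hand": 1},
  {"x": 0, "y": 0, "z": 0, "wx": 0, "wy": 0, "wz": -0.1425, "hand": 1},
  {"x": 0, "y": 0, "z": 0, "wx": 0, "wy": 0, "wz": -0.1425, "hand": 1},
  {"x": 0, "y": 0, "z": 0, "wx": 0, "wy": 0, "wz": -0.1425, "hand": 1},
  {"x": -0.17, "y": -0.19, "z": 0, "wx": 0, "wy": 0, "wz": 0, "hand": 1},
  {"x": -0.17, "y": -0.19, "z": 0, "wx": 0, "wy": 0, "wz": 0, "hand": 1},
  {"x": -0.17, "y": -0.19, "z": 0, "wx": 0, "wy": 0, "wz": 0, "hand": 1},
  {"x": -0.17, "y": -0.19, "z": 0, "wx": 0, "wy": 0, "wz": 0, "hand": 1},
  {"x": -0.17, "y": -0.19, "z": 0, "wx": 0, "wy": 0, "wz": 0, "hand": 1},
  {"x": -0.17, "y": -0.19, "z": 0, "wx": 0, "wy": 0, "wz": 0, "hand": 1},
])

```text
time: 0.93
tool_pos: [0.4238, 0.3911, 0.1971]
tool_rot: [-0.0, -0.001, 1.0, -0.0]
contact_force: [0.3, -0.1, 0.2]
gripper_width: 1.001
grasp_force: 0.0
```

Emit:
send_rows([
  {"x": -0.159, "y": -0.173, "z": 0, "wx": 0, "wy": 0, "wz": 0, "hand": 1},
  {"x": -0.159, "y": -0.173, "z": 0, "wx": 0, "wy": 0, "wz": 0, "hand": 1},
  {"x": -0.159, "y": -0.173, "z": 0, "wx": 0, "wy": 0, "wz": 0, "hand": 1},
  {"x": -0.159, "y": -0.173, "z": 0, "wx": 0, "wy": 0, "wz": 0, "hand": 1},
  {"x": -0.159, "y": -0.173, "z": 0, "wx": 0, "wy": 0, "wz": 0, "hand": 1},
  {"x": -0.159, "y": -0.173, "z": 0, "wx": 0, "wy": 0, "wz": 0, "hand": 1},
  {"x": 0, "y": 0, "z": 0.2, "wx": 0, "wy": 0, "wz": 0, "hand": 1},
  {"x": 0, "y": 0, "z": 0.2, "wx": 0, "wy": 0, "wz": 0, "hand": 1},
  {"x": 0, "y": 0, "z": 0.2, "wx": 0, "wy": 0, "wz": 0, "hand": 1},
  {"x": 0, "y": 0, "z": 0, "wx": 0, "wy": 0, "wz": 0, "hand": 1},
])

```text
time: 1.77
tool_pos: [0.5613, 0.2353, 0.0993]
tool_rot: [-0.007, -0.0, 1.0, -0.002]
contact_force: [-1.1, -0.3, -1.8]
gripper_width: 0.999
grasp_force: 0.0
```

```bash
python3 - <<'E'
from h import *
s=grab_frame("scene");t=grab_frame("top");st=manip.state()
print(st["tool_pos"],st["tool_rot"],st["joint_vel"])
R=lambda im,x,y,w,h,k:cv2.resize(im[y:y+h,x:x+w],None,fx=k,fy=k,interpolation=cv2.INTER_CUBIC)
cv2.imwrite("pics/p1.png",R(s,230,120,150,150,4))
E
```

```text
[0.56518072 0.2368554  0.1061455 ] [-1.79462169e-03 -4.45572590e-04  9.99998163e-01 -5.03808489e-04] [ 0.00490933 -0.03831951 -0.06074015 -0.00086764 -0.00596532 -0.00032112]
```

View pics/p1.png

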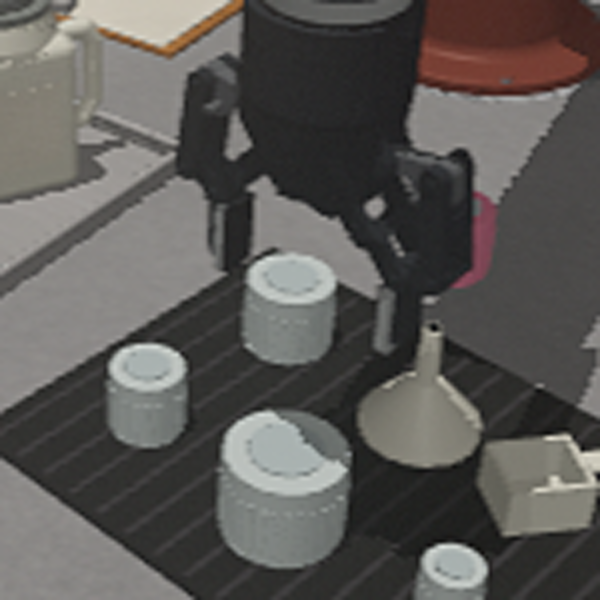

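The picture shows the open gripper straddling above cap a, aligned, and the pose settles on command. I'll descend and close.

Emit:
send_rows([
  {"x": -0.005, "y": -0.005, "z": 0.105, "wx": 0, "wy": 0, "wz": 0, "hand": 1},
  {"x": 0, "y": 0, "z": 0.105, "wx": 0, "wy": 0, "wz": 0, "hand": 1},
  {"x": 0, "y": 0, "z": 0.105, "wx": 0, "wy": 0, "wz": 0, "hand": 1},
  {"x": 0, "y": 0, "z": 0.105, "wx": 0, "wy": 0, "wz": 0, "hand": 1},
  {"x": 0, "y": 0, "z": 0.105, "wx": 0, "wy": 0, "wz": 0, "hand": 1},
  {"x": 0, "y": 0, "z": 0.105, "wx": 0, "wy": 0, "wz": 0, "hand": 1},
  {"x": 0, "y": 0, "z": 0, "wx": 0, "wy": 0, "wz": 0, "hand": 1},
  {"x": 0, "y": 0, "z": 0, "wx": 0, "wy": 0, "wz": 0, "hand": -1},
  {"x": 0, "y": 0, "z": 0, "wx": 0, "wy": 0, "wz": 0, "hand": -1},
  {"x": 0, "y": 0, "z": 0, "wx": 0, "wy": 0, "wz": 0, "hand": -1},
])

```text
time: 2.7
tool_pos: [0.5708, 0.2369, 0.0189]
tool_rot: [0.003, -0.001, 1.0, 0.0]
contact_force: [-3.2, -3.3, 16.2]
gripper_width: 0.602
grasp_force: 7.6
```

Emit:
send_rows([
  {"x": 0, "y": 0, "z": 0, "wx": 0, "wy": 0, "wz": 0, "hand": -1},
  {"x": 0, "y": 0, "z": 0, "wx": 0, "wy": 0, "wz": 0, "hand": -1},
  {"x": 0, "y": 0, "z": 0, "wx": 0, "wy": 0, "wz": 0, "hand": -1},
  {"x": 0, "y": 0, "z": 0, "wx": 0, "wy": 0, "wz": 0, "hand": -1},
  {"x": 0, "y": 0, "z": 0, "wx": 0, "wy": 0, "wz": 0, "hand": -1},
  {"x": 0, "y": 0, "z": 0, "wx": 0, "wy": 0, "wz": 0, "hand": -1},
  {"x": 0, "y": 0, "z": 0, "wx": 0, "wy": 0, "wz": 0, "hand": -1},
  {"x": 0, "y": 0, "z": 0, "wx": 0, "wy": 0, "wz": 0, "hand": -1},
  {"x": 0, "y": 0, "z": 0, "wx": 0, "wy": 0, "wz": 0, "hand": -1},
  {"x": 0, "y": 0, "z": 0, "wx": 0, "wy": 0, "wz": 0, "hand": -1},
])

```text
time: 3.53
tool_pos: [0.5744, 0.2381, 0.0223]
tool_rot: [0.008, -0.001, 1.0, 0.002]
contact_force: [0.3, -1.6, 18.0]
gripper_width: 0.005
grasp_force: 8.7
```

```bash
python3 - <<'E'
from h import *
s=grab_frame("scene");st=manip.state()
print(st["tool_pos"],st["tool_rot"],st["gripper_width"],st["contact_force"])
R=lambda im,x,y,w,h,k:cv2.resize(im[y:y+h,x:x+w],None,fx=k,fy=k,interpolation=cv2.INTER_CUBIC)
cv2.imwrite("pics/p2.png",R(s,230,140,150,150,4))
E
```

```text
[0.57443187 0.23803353 0.02231307] [ 7.57295448e-03 -5.08173066e-04  9.99969823e-01  1.65701119e-03] 0.0023360870971003635 [ 0.1705705  -0.94582677 18.02365631]
```

View pics/p2.png

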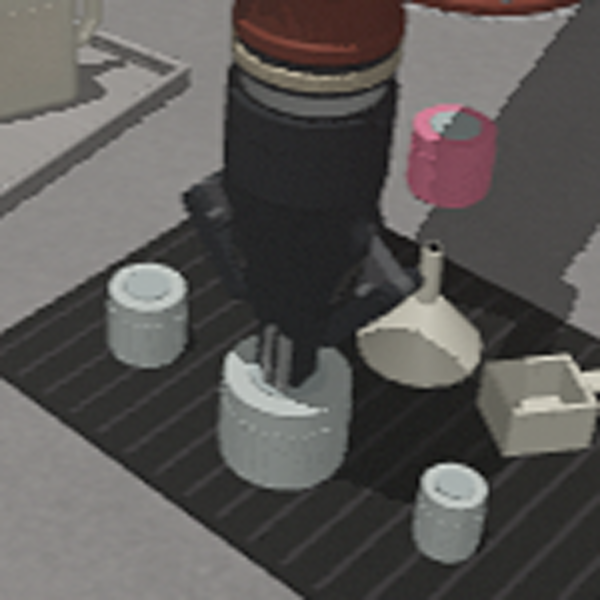

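The picture shows the fingers shut on top of cap a, over its far part, not around it. The cap looks unmoved. The real tool position disagrees with what I expected, so I'll project the TCP into the images.

```bash
python3 - <<'E'
from h import *
def proj(n,X):
    c=C[n];p=c["camera_matrix"]@(c["R"]@X+c["t"]);return p[:2]/p[2]
P=np.array([.5744,.238,.0223])
for z in (.0223,.056): 
  P[2]=z;q=proj("scene",P);print(z,q,(q-[230,140])*4, proj("top",P))
P=np.array([.5652,.2369,.106])
for dy in(-.045,0,.045):
  q=proj("scene",P+[0,dy,.013]);print((q-[230,120])*4)
t=grab_frame("top")
R=lambda im,x,y,w,h,k:cv2.resize(im[y:y+h,x:x+w],None,fx=k,fy=k,interpolation=cv2.INTER_CUBIC)
cv2.imwrite("pics/p3.png",R(t,120,130,130,130,4))
E
```

```text
0.0223 [299.21816414 246.54618061] [276.87265656 426.18472244] [178.17795659 169.5490712 ]
0.056 [300.26036068 234.29543019] [281.04144274 377.18172077] [176.14135256 166.49464667]
[226.35606244 310.44179469]
[299.27993925 348.72279411]
[377.39133111 389.72695183]
```

View pics/p3.png

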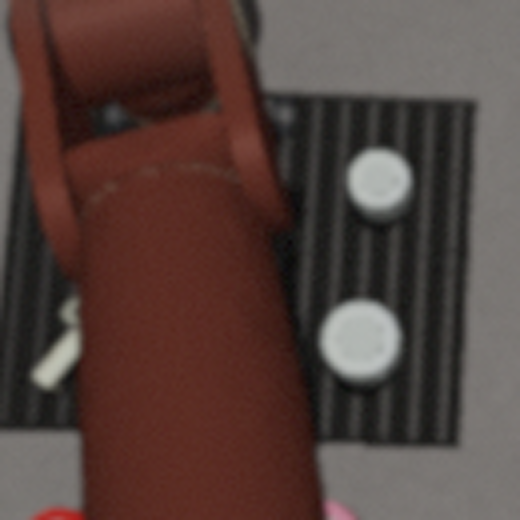

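Shut fingertips rest on cap a's top (z≈0.056) while the state reads 0.022. The finger positions in p1 show the same offset, so the real tip is about 0.03 m above the reported z. I'll lift, then measure the shut tip in the image to confirm.

Emit:
send_rows([
  {"x": 0, "y": 0, "z": -0.15, "wx": 0, "wy": 0, "wz": 0, "hand": -1},
  {"x": 0, "y": 0, "z": -0.15, "wx": 0, "wy": 0, "wz": 0, "hand": -1},
  {"x": 0, "y": 0, "z": -0.15, "wx": 0, "wy": 0, "wz": 0, "hand": -1},
  {"x": 0, "y": 0, "z": -0.15, "wx": 0, "wy": 0, "wz": 0, "hand": -1},
  {"x": 0, "y": 0, "z": 0, "wx": 0, "wy": 0, "wz": 0, "hand": -1},
  {"x": 0, "y": 0, "z": 0, "wx": 0, "wy": 0, "wz": 0, "hand": -1},
  {"x": 0, "y": 0, "z": 0, "wx": 0, "wy": 0, "wz": 0, "hand": -1},
  {"x": 0, "y": 0, "z": 0, "wx": 0, "wy": 0, "wz": 0, "hand": -1},
  {"x": 0, "y": 0, "z": 0, "wx": 0, "wy": 0, "wz": 0, "hand": -1},
  {"x": 0, "y": 0, "z": 0, "wx": 0, "wy": 0, "wz": 0, "hand": -1},
])

```text
time: 4.47
tool_pos: [0.5663, 0.2362, 0.1017]
tool_rot: [-0.001, -0.0, 1.0, -0.0]
contact_force: [1.6, 0.2, -0.1]
gripper_width: 0.003
grasp_force: 0.0
```

```bash
cat >> h.py <<'E'
def proj(n,X):
    c=C[n];p=c["camera_matrix"]@(c["R"]@np.asarray(X)+c["t"]);return p[:2]/p[2]
def crop(im,x,y,w,h,k): return cv2.resize(im[y:y+h,x:x+w],None,fx=k,fy=k,interpolation=cv2.INTER_CUBIC)
E
python3 - <<'E'
from h import *
s=grab_frame("scene");st=manip.state();print(st["tool_pos"],st["tool_rot"],st["gripper_width"],st["contact_force"])
p=st["tool_pos"]
for dz in (0,.034):
    q=proj("scene",p+[0,0,dz]);print(q,(q-[240,130])*5)
cv2.imwrite("pics/p4.png",crop(s,240,130,120,120,5))
s0=cv2.imread("pics/scene0.png");g=lambda i:i[244:262,278:324].mean(2)
r=[(abs(g(s0)[3:-3,3:-3]-g(s)[3+b:15+b,3+a:43+a]).mean(),a,b) for a in range(-3,4) for b in range(-3,4)];print(sorted(r)[:3])
E
```

```text
[0.56652212 0.23622164 0.10190663] [-9.50675274e-04 -4.12861019e-04  9.99999423e-01 -2.84062906e-04] -0.0010575405940771484 [-0.42738804 -0.02445441 -0.32897588]
[303.50979735 214.2547286 ] [317.54898673 421.27364299]
[304.73636939 200.32906465] [323.68184697 351.64532325]
[(np.float64(10.109722222222222), 0, 0), (np.float64(10.404861111111112), 1, 0), (np.float64(10.559722222222224), 0, 1)]
```

View pics/p4.png

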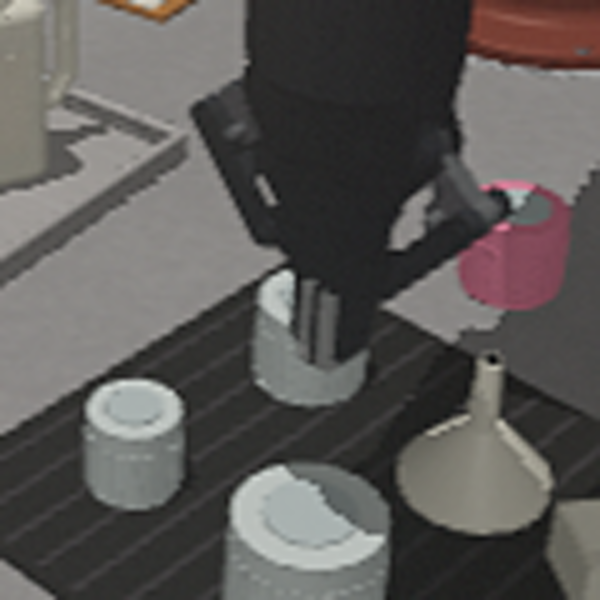

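The shut tip shows at about (328,366) in the crop. The prediction is (317,421) with no offset and (324,352) with +34 mm, so the real tip height is about the reported z + 0.03 m. Cap a hasn't moved. I'll redo the grasp at reported z ≈ -0.018.

Emit:
send_rows([
  {"x": 0, "y": 0, "z": 0, "wx": 0, "wy": 0, "wz": 0, "hand": 1},
  {"x": 0, "y": 0, "z": 0, "wx": 0, "wy": 0, "wz": 0, "hand": 1},
  {"x": 0, "y": 0, "z": 0, "wx": 0, "wy": 0, "wz": 0, "hand": 1},
  {"x": 0, "y": 0, "z": 0, "wx": 0, "wy": 0, "wz": 0, "hand": 1},
  {"x": 0, "y": 0, "z": 0, "wx": 0, "wy": 0, "wz": 0, "hand": 1},
  {"x": 0, "y": 0, "z": 0.1, "wx": 0, "wy": 0, "wz": 0, "hand": 1},
  {"x": 0, "y": 0, "z": 0.1, "wx": 0, "wy": 0, "wz": 0, "hand": 1},
  {"x": 0, "y": 0, "z": 0.1, "wx": 0, "wy": 0, "wz": 0, "hand": 1},
  {"x": 0, "y": 0, "z": 0.1, "wx": 0, "wy": 0, "wz": 0, "hand": 1},
  {"x": 0, "y": 0, "z": 0, "wx": 0, "wy": 0, "wz": 0, "hand": 1},
])

```text
time: 5.35
tool_pos: [0.5645, 0.2357, 0.0394]
tool_rot: [-0.003, -0.0, 1.0, -0.001]
contact_force: [-1.4, -0.9, -0.4]
gripper_width: 0.998
grasp_force: 0.0
```

Emit:
send_rows([
  {"x": 0, "y": 0, "z": 0.067, "wx": 0, "wy": 0, "wz": 0, "hand": 1},
  {"x": 0, "y": 0, "z": 0.067, "wx": 0, "wy": 0, "wz": 0, "hand": 1},
  {"x": 0, "y": 0, "z": 0.067, "wx": 0, "wy": 0, "wz": 0, "hand": 1},
  {"x": 0, "y": 0, "z": 0.067, "wx": 0, "wy": 0, "wz": 0, "hand": 1},
  {"x": 0, "y": 0, "z": 0.067, "wx": 0, "wy": 0, "wz": 0, "hand": 1},
  {"x": 0, "y": 0, "z": 0.067, "wx": 0, "wy": 0, "wz": 0, "hand": 1},
  {"x": 0, "y": 0, "z": 0, "wx": 0, "wy": 0, "wz": 0, "hand": 1},
  {"x": 0, "y": 0, "z": 0, "wx": 0, "wy": 0, "wz": 0, "hand": 1},
  {"x": 0, "y": 0, "z": 0, "wx": 0, "wy": 0, "wz": 0, "hand": 1},
  {"x": 0, "y": 0, "z": 0, "wx": 0, "wy": 0, "wz": 0, "hand": 1},
])

```text
time: 6.18
tool_pos: [0.5679, 0.2366, -0.0164]
tool_rot: [0.001, -0.0, 1.0, 0.0]
contact_force: [-0.1, 0.0, 0.4]
gripper_width: 1.001
grasp_force: 0.0
```

No contact on the way down. Closing.

Emit:
send_rows([
  {"x": 0, "y": 0, "z": 0, "wx": 0, "wy": 0, "wz": 0, "hand": -1},
  {"x": 0, "y": 0, "z": 0, "wx": 0, "wy": 0, "wz": 0, "hand": -1},
  {"x": 0, "y": 0, "z": 0, "wx": 0, "wy": 0, "wz": 0, "hand": -1},
  {"x": 0, "y": 0, "z": 0, "wx": 0, "wy": 0, "wz": 0, "hand": -1},
  {"x": 0, "y": 0, "z": 0, "wx": 0, "wy": 0, "wz": 0, "hand": -1},
  {"x": 0, "y": 0, "z": 0, "wx": 0, "wy": 0, "wz": 0, "hand": -1},
  {"x": 0, "y": 0, "z": -0.05, "wx": 0, "wy": 0, "wz": 0, "hand": -1},
  {"x": 0, "y": 0, "z": -0.1, "wx": 0, "wy": 0, "wz": 0, "hand": -1},
  {"x": 0, "y": 0, "z": -0.05, "wx": 0, "wy": 0, "wz": 0, "hand": -1},
  {"x": 0, "y": 0, "z": 0, "wx": 0, "wy": 0, "wz": 0, "hand": -1},
])

```text
time: 7.02
tool_pos: [0.5686, 0.2369, 0.015]
tool_rot: [0.002, -0.0, 1.0, 0.0]
contact_force: [-0.2, 0.4, 0.1]
gripper_width: 0.744
grasp_force: 65.6
```

```bash
python3 - <<'E'
from h import *
s=grab_frame("scene");st=manip.state();print(st["tool_pos"],st["tool_rot"],st["gripper_width"],st["contact_force"],st["grasp_force"])
cv2.imwrite("pics/p5.png",crop(s,240,130,120,150,4))
E
```

```text
[0.5679344  0.23665748 0.01389686] [ 1.01843113e-03 -4.34341222e-04  9.99999348e-01  2.78625875e-04] 0.7432259812254444 [ 1.04898013  0.07810148 -1.25196341] 65.6290184520185
```

View pics/p5.png

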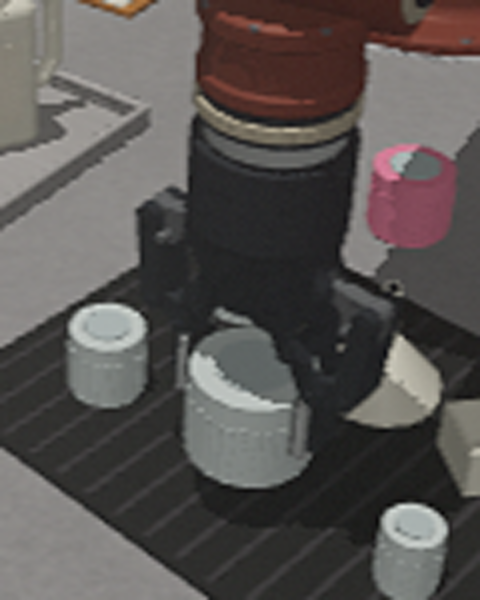

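The picture shows cap a held level between the pads (width .743 ≈ 63 mm) and lifted off the mat. Carrying it high to bottle a.

Emit:
send_rows([
  {"x": 0, "y": 0, "z": -0.226, "wx": 0, "wy": 0, "wz": 0, "hand": -1},
  {"x": 0, "y": 0, "z": -0.226, "wx": 0, "wy": 0, "wz": 0, "hand": -1},
  {"x": 0, "y": 0, "z": -0.226, "wx": 0, "wy": 0, "wz": 0, "hand": -1},
  {"x": 0, "y": 0, "z": -0.226, "wx": 0, "wy": 0, "wz": 0, "hand": -1},
  {"x": 0, "y": 0, "z": -0.226, "wx": 0, "wy": 0, "wz": 0, "hand": -1},
  {"x": 0.1, "y": -0.242, "z": 0, "wx": 0, "wy": 0, "wz": 0, "hand": -1},
  {"x": 0.1, "y": -0.242, "z": 0, "wx": 0, "wy": 0, "wz": 0, "hand": -1},
  {"x": 0.1, "y": -0.242, "z": 0, "wx": 0, "wy": 0, "wz": 0, "hand": -1},
  {"x": 0.1, "y": -0.242, "z": 0, "wx": 0, "wy": 0, "wz": 0, "hand": -1},
  {"x": 0.1, "y": -0.242, "z": 0, "wx": 0, "wy": 0, "wz": 0, "hand": -1},
])

```text
time: 7.9
tool_pos: [0.4908, 0.0536, 0.1812]
tool_rot: [-0.001, -0.001, 1.0, -0.0]
contact_force: [0.5, -0.2, -0.5]
gripper_width: 0.739
grasp_force: 66.0
```

Emit:
send_rows([
  {"x": 0.1, "y": -0.242, "z": 0, "wx": 0, "wy": 0, "wz": 0, "hand": -1},
  {"x": 0.1, "y": -0.242, "z": 0, "wx": 0, "wy": 0, "wz": 0, "hand": -1},
  {"x": 0.1, "y": -0.242, "z": 0, "wx": 0, "wy": 0, "wz": 0, "hand": -1},
  {"x": 0.1, "y": -0.242, "z": 0, "wx": 0, "wy": 0, "wz": 0, "hand": -1},
  {"x": 0.1, "y": -0.242, "z": 0, "wx": 0, "wy": 0, "wz": 0, "hand": -1},
  {"x": 0, "y": 0, "z": 0, "wx": 0, "wy": 0, "wz": 0, "hand": -1},
  {"x": 0, "y": 0, "z": 0, "wx": 0, "wy": 0, "wz": 0, "hand": -1},
  {"x": 0, "y": 0, "z": 0, "wx": 0, "wy": 0, "wz": 0, "hand": -1},
  {"x": 0, "y": 0, "z": 0, "wx": 0, "wy": 0, "wz": 0, "hand": -1},
  {"x": 0, "y": 0, "z": 0, "wx": 0, "wy": 0, "wz": 0, "hand": -1},
])

```text
time: 8.73
tool_pos: [0.4178, -0.1255, 0.182]
tool_rot: [-0.0, -0.002, 1.0, 0.0]
contact_force: [-0.1, 0.5, -0.5]
gripper_width: 0.744
grasp_force: 66.0
```

```bash
python3 - <<'E'
from h import *
s=grab_frame("scene");st=manip.state();print(st["tool_pos"],st["tool_rot"],st["gripper_width"],st["grasp_force"])
cv2.imwrite("pics/p6.png",crop(s,160,30,150,150,4))
p=st["tool_pos"]+[-.0014,0,.021]
# predicted crop pixels: cap top centre/rim, and bottle axis
for n,X in (("captop",p+[0,0,.052]),("rim",p),("rimL",p+[.0235*-1,.0235*1,0]),("rimR",p+[.0235,-.0235,0])): print(n,(proj("scene",X)-[160,30])*4)
E
```

```text
[ 0.41785813 -0.12548322  0.18209179] [-2.02076484e-04 -1.70427090e-03  9.99998511e-01  1.78702633e-04] 0.7419934610965889 66.00974813103676
captop [269.59559195 179.19732408]
rim [273.38914009 259.40341059]
rimL [325.46633522 258.52487633]
rimR [221.21373709 260.28360159]
```

View pics/p6.png

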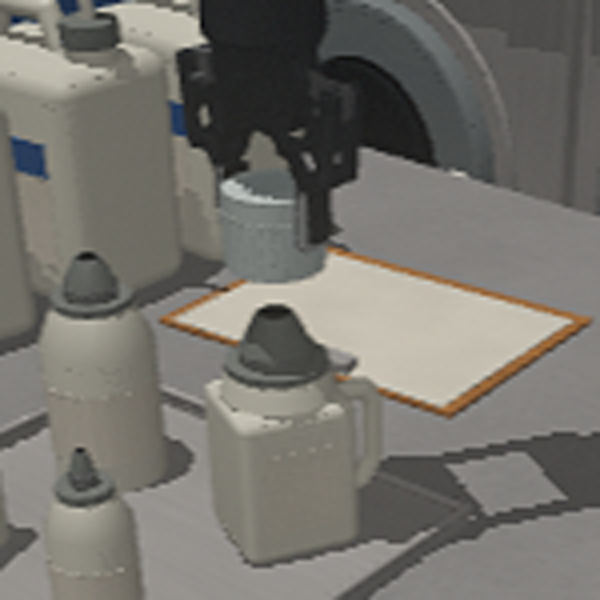

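Cap a is centred over bottle a's spout: cap centre column 273, spout 273, collar 276. The rim is where predicted. Lowering until just above the collar.

Emit:
send_rows([
  {"x": 0, "y": -0.005, "z": 0.08, "wx": 0, "wy": 0, "wz": 0, "hand": -1},
  {"x": 0, "y": 0, "z": 0.08, "wx": 0, "wy": 0, "wz": 0, "hand": -1},
  {"x": 0, "y": 0, "z": 0.08, "wx": 0, "wy": 0, "wz": 0, "hand": -1},
  {"x": 0, "y": 0, "z": 0.08, "wx": 0, "wy": 0, "wz": 0, "hand": -1},
  {"x": 0, "y": 0, "z": 0.08, "wx": 0, "wy": 0, "wz": 0, "hand": -1},
  {"x": 0, "y": 0, "z": 0.02, "wx": 0, "wy": 0, "wz": 0, "hand": -1},
  {"x": 0, "y": 0, "z": 0, "wx": 0, "wy": 0, "wz": 0, "hand": -1},
  {"x": 0, "y": 0, "z": 0, "wx": 0, "wy": 0, "wz": 0, "hand": -1},
  {"x": 0, "y": 0, "z": 0, "wx": 0, "wy": 0, "wz": 0, "hand": -1},
  {"x": 0, "y": 0, "z": 0, "wx": 0, "wy": 0, "wz": 0, "hand": -1},
])

```text
time: 9.62
tool_pos: [0.4175, -0.1275, 0.1193]
tool_rot: [0.0, -0.0, 1.0, -0.0]
contact_force: [-0.3, 0.1, 0.3]
gripper_width: 0.745
grasp_force: 66.0
```

Emit:
send_rows([
  {"x": 0, "y": 0, "z": 0.007, "wx": 0, "wy": 0, "wz": 0, "hand": -1},
  {"x": 0, "y": 0, "z": 0.007, "wx": 0, "wy": 0, "wz": 0, "hand": -1},
  {"x": 0, "y": 0, "z": 0.007, "wx": 0, "wy": 0, "wz": 0, "hand": -1},
  {"x": 0, "y": 0, "z": 0, "wx": 0, "wy": 0, "wz": 0, "hand": -1},
  {"x": 0, "y": 0, "z": 0, "wx": 0, "wy": 0, "wz": 0, "hand": -1},
  {"x": 0, "y": 0, "z": 0, "wx": 0, "wy": 0, "wz": 0, "hand": -1},
  {"x": 0, "y": 0, "z": 0, "wx": 0, "wy": 0, "wz": 0, "hand": -1},
  {"x": 0, "y": 0, "z": 0, "wx": 0, "wy": 0, "wz": 0, "hand": -1},
  {"x": 0, "y": 0, "z": 0, "wx": 0, "wy": 0, "wz": 0, "hand": -1},
  {"x": 0, "y": 0, "z": 0, "wx": 0, "wy": 0, "wz": 0, "hand": -1},
])

```text
time: 10.45
tool_pos: [0.4179, -0.1276, 0.1172]
tool_rot: [0.0, -0.0, 1.0, -0.0]
contact_force: [-2.0, 0.8, 5.8]
gripper_width: 0.742
grasp_force: 66.4
```

Contact at the expected collar height (rim ≈ 0.138). Releasing and lifting.

Emit:
send_rows([
  {"x": 0, "y": 0, "z": 0, "wx": 0, "wy": 0, "wz": 0, "hand": 1},
  {"x": 0, "y": 0, "z": 0, "wx": 0, "wy": 0, "wz": 0, "hand": 1},
  {"x": 0, "y": 0, "z": 0, "wx": 0, "wy": 0, "wz": 0, "hand": 1},
  {"x": 0, "y": 0, "z": 0, "wx": 0, "wy": 0, "wz": 0, "hand": 1},
  {"x": 0, "y": 0, "z": 0, "wx": 0, "wy": 0, "wz": 0, "hand": 1},
  {"x": 0, "y": 0, "z": 0, "wx": 0, "wy": 0, "wz": 0, "hand": 1},
  {"x": 0, "y": 0, "z": -0.1, "wx": 0, "wy": 0, "wz": 0, "hand": 1},
  {"x": 0, "y": 0, "z": -0.2, "wx": 0, "wy": 0, "wz": 0, "hand": 1},
  {"x": 0, "y": 0, "z": -0.2, "wx": 0, "wy": 0, "wz": 0, "hand": 1},
  {"x": 0, "y": 0, "z": 0, "wx": 0, "wy": 0, "wz": 0, "hand": 1},
])

```text
time: 11.28
tool_pos: [0.4206, -0.129, 0.198]
tool_rot: [0.005, -0.0, 1.0, -0.002]
contact_force: [0.7, -1.6, 1.5]
gripper_width: 1.003
grasp_force: 0.0
```

```bash
python3 - <<'E'
from h import *
s=grab_frame("scene");st=manip.state();print(st["tool_pos"],st["gripper_width"])
cv2.imwrite("pics/s_a.png",s)
B=np.array([.416,-.1268,.0025])
print('pred cap top',proj("scene",B+[0,0,.187]),'rim',proj("scene",B+[0,0,.135]))
g=cv2.cvtColor(s,cv2.COLOR_BGR2GRAY);print(g[90:140:2,229]);print(g[112,205:255:2]); print(g[122,205:255:2])
E
```

```text
[ 0.4196455  -0.12851191  0.1952803 ] 0.9989488374170008
pred cap top [228.36084576  99.7038282 ] rim [229.24454583 118.25282552]
[ 78  73 138 107  96  94 174 190 116 122 119 121 122 121 121 122 121  87
  73 161 157 157 115 160 120]
[ 81  87 102 159 198 197 112 121 122 127 125 120 121 115 114 110 110 101
 155 191 191 192 194 195 194]
[129 128 127 128 129 119  94 108 128 125 122 124 121 117 115 112 102  66
  71  88  93  80 199 194 194]
```

Cap a reads as seated: its lower edge is at row ~125, with the rim centre predicted at 118 plus a half-ellipse of 7. Going to cap b.

Emit:
send_rows([
  {"x": -0.02, "y": 0.2565, "z": 0, "wx": 0, "wy": 0, "wz": 0, "hand": 1},
  {"x": -0.02, "y": 0.2565, "z": 0, "wx": 0, "wy": 0, "wz": 0, "hand": 1},
  {"x": -0.02, "y": 0.2565, "z": 0, "wx": 0, "wy": 0, "wz": 0, "hand": 1},
  {"x": -0.02, "y": 0.2565, "z": 0, "wx": 0, "wy": 0, "wz": 0, "hand": 1},
  {"x": -0.02, "y": 0.2565, "z": 0, "wx": 0, "wy": 0, "wz": 0, "hand": 1},
  {"x": -0.02, "y": 0.2565, "z": 0, "wx": 0, "wy": 0, "wz": 0, "hand": 1},
  {"x": -0.018, "y": 0.2565, "z": 0, "wx": 0, "wy": 0, "wz": 0, "hand": 1},
  {"x": 0, "y": 0, "z": 0.2, "wx": 0, "wy": 0, "wz": 0, "hand": 1},
  {"x": 0, "y": 0, "z": 0.2, "wx": 0, "wy": 0, "wz": 0, "hand": 1},
  {"x": 0, "y": 0, "z": 0.2, "wx": 0, "wy": 0, "wz": 0, "hand": 1},
])

```text
time: 12.17
tool_pos: [0.4374, 0.1429, 0.0993]
tool_rot: [-0.0, -0.002, 1.0, -0.0]
contact_force: [-0.4, -0.2, -0.5]
gripper_width: 1.0
grasp_force: 0.0
```

Emit:
send_rows([
  {"x": 0, "y": 0, "z": 0, "wx": 0, "wy": 0, "wz": 0, "hand": 1},
  {"x": 0, "y": 0, "z": 0, "wx": 0, "wy": 0, "wz": 0, "hand": 1},
  {"x": 0, "y": 0, "z": 0, "wx": 0, "wy": 0, "wz": 0, "hand": 1},
  {"x": 0, "y": 0, "z": 0, "wx": 0, "wy": 0, "wz": 0, "hand": 1},
  {"x": 0, "y": 0, "z": 0, "wx": 0, "wy": 0, "wz": 0, "hand": 1},
  {"x": 0, "y": 0, "z": 0, "wx": 0, "wy": 0, "wz": 0, "hand": 1},
  {"x": 0, "y": 0, "z": 0, "wx": 0, "wy": 0, "wz": 0, "hand": 1},
  {"x": 0, "y": 0, "z": 0, "wx": 0, "wy": 0, "wz": 0, "hand": 1},
  {"x": 0, "y": 0, "z": 0, "wx": 0, "wy": 0, "wz": 0, "hand": 1},
  {"x": 0, "y": 0, "z": 0, "wx": 0, "wy": 0, "wz": 0, "hand": 1},
])

```text
time: 13.0
tool_pos: [0.438, 0.1419, 0.1013]
tool_rot: [0.0, -0.0, 1.0, 0.0]
contact_force: [0.3, 0.6, -0.1]
gripper_width: 0.995
grasp_force: 0.0
```

```bash
python3 - <<'E'
from h import *
for u in ((335,435),(258,435),(412,435),(335,510),(335,360)): print(onplane("top",(np.array(u)+.5)/6-.5+[120,140],.006)[:2])
E
```

```text
[0.45182604 0.24514459]
[0.45196079 0.28218797]
[0.45169124 0.20808444]
[0.41544554 0.24402821]
[0.48861834 0.24627361]
```

The funnel's edge is at y≈0.209 and the finger's back at 0.199, so it is clear. Descend and grip.

Emit:
send_rows([
  {"x": -0.005, "y": 0, "z": 0.15, "wx": 0, "wy": 0, "wz": 0, "hand": 1},
  {"x": 0, "y": 0, "z": 0.15, "wx": 0, "wy": 0, "wz": 0, "hand": 1},
  {"x": 0, "y": 0, "z": 0.15, "wx": 0, "wy": 0, "wz": 0, "hand": 1},
  {"x": 0, "y": 0, "z": 0.15, "wx": 0, "wy": 0, "wz": 0, "hand": 1},
  {"x": 0, "y": 0, "z": 0.1, "wx": 0, "wy": 0, "wz": 0, "hand": 1},
  {"x": 0, "y": 0, "z": 0.08, "wx": 0, "wy": 0, "wz": 0, "hand": 1},
  {"x": 0, "y": 0, "z": 0.04, "wx": 0, "wy": 0, "wz": 0, "hand": 1},
  {"x": 0, "y": 0, "z": 0, "wx": 0, "wy": 0, "wz": 0, "hand": 1},
  {"x": 0, "y": 0, "z": 0, "wx": 0, "wy": 0, "wz": 0, "hand": 1},
  {"x": 0, "y": 0, "z": 0, "wx": 0, "wy": 0, "wz": 0, "hand": 1},
])

```text
time: 13.83
tool_pos: [0.4397, 0.1421, -0.0208]
tool_rot: [0.001, -0.0, 1.0, 0.0]
contact_force: [0.5, -0.2, -0.1]
gripper_width: 0.999
grasp_force: 0.0
```

Emit:
send_rows([
  {"x": 0, "y": 0, "z": 0, "wx": 0, "wy": 0, "wz": 0, "hand": -1},
  {"x": 0, "y": 0, "z": 0, "wx": 0, "wy": 0, "wz": 0, "hand": -1},
  {"x": 0, "y": 0, "z": 0, "wx": 0, "wy": 0, "wz": 0, "hand": -1},
  {"x": 0, "y": 0, "z": 0, "wx": 0, "wy": 0, "wz": 0, "hand": -1},
  {"x": 0, "y": 0, "z": 0, "wx": 0, "wy": 0, "wz": 0, "hand": -1},
  {"x": 0, "y": 0, "z": 0, "wx": 0, "wy": 0, "wz": 0, "hand": -1},
  {"x": 0, "y": 0, "z": 0, "wx": 0, "wy": 0, "wz": 0, "hand": -1},
  {"x": 0, "y": 0, "z": 0, "wx": 0, "wy": 0, "wz": 0, "hand": -1},
  {"x": 0, "y": 0, "z": 0, "wx": 0, "wy": 0, "wz": 0, "hand": -1},
  {"x": 0, "y": 0, "z": 0, "wx": 0, "wy": 0, "wz": 0, "hand": -1},
])

```text
time: 14.67
tool_pos: [0.4397, 0.1421, -0.0208]
tool_rot: [0.001, -0.0, 1.0, 0.0]
contact_force: [-0.1, -0.5, 5.2]
gripper_width: 0.589
grasp_force: 62.2
```

Emit:
send_rows([
  {"x": 0, "y": 0, "z": -0.245, "wx": 0, "wy": 0, "wz": 0, "hand": -1},
  {"x": 0, "y": 0, "z": -0.245, "wx": 0, "wy": 0, "wz": 0, "hand": -1},
  {"x": 0, "y": 0, "z": -0.245, "wx": 0, "wy": 0, "wz": 0, "hand": -1},
  {"x": 0, "y": 0, "z": -0.245, "wx": 0, "wy": 0, "wz": 0, "hand": -1},
  {"x": 0, "y": 0, "z": -0.245, "wx": 0, "wy": 0, "wz": 0, "hand": -1},
  {"x": 0, "y": 0, "z": -0.245, "wx": 0, "wy": 0, "wz": 0, "hand": -1},
  {"x": -0.002, "y": -0.2626, "z": 0, "wx": 0, "wy": 0, "wz": 0, "hand": -1},
  {"x": -0.002, "y": -0.2626, "z": 0, "wx": 0, "wy": 0, "wz": 0, "hand": -1},
  {"x": -0.002, "y": -0.2626, "z": 0, "wx": 0, "wy": 0, "wz": 0, "hand": -1},
  {"x": -0.002, "y": -0.2626, "z": 0, "wx": 0, "wy": 0, "wz": 0, "hand": -1},
])

```text
time: 15.5
tool_pos: [0.4395, -0.0169, 0.1985]
tool_rot: [0.0, -0.001, 1.0, -0.0]
contact_force: [1.0, -0.1, -0.8]
gripper_width: 0.588
grasp_force: 62.4
```

Emit:
send_rows([
  {"x": -0.002, "y": -0.2626, "z": 0, "wx": 0, "wy": 0, "wz": 0, "hand": -1},
  {"x": -0.002, "y": -0.2626, "z": 0, "wx": 0, "wy": 0, "wz": 0, "hand": -1},
  {"x": -0.002, "y": -0.2626, "z": 0, "wx": 0, "wy": 0, "wz": 0, "hand": -1},
  {"x": -0.002, "y": -0.2626, "z": 0, "wx": 0, "wy": 0, "wz": 0, "hand": -1},
  {"x": -0.002, "y": -0.2626, "z": 0, "wx": 0, "wy": 0, "wz": 0, "hand": -1},
  {"x": -0.002, "y": -0.2626, "z": 0, "wx": 0, "wy": 0, "wz": 0, "hand": -1},
  {"x": -0.002, "y": -0.2626, "z": 0, "wx": 0, "wy": 0, "wz": 0, "hand": -1},
  {"x": 0, "y": 0, "z": 0, "wx": 0, "wy": 0, "wz": 0, "hand": -1},
  {"x": 0, "y": 0, "z": 0, "wx": 0, "wy": 0, "wz": 0, "hand": -1},
  {"x": 0, "y": 0, "z": 0, "wx": 0, "wy": 0, "wz": 0, "hand": -1},
])

```text
time: 16.33
tool_pos: [0.442, -0.291, 0.1978]
tool_rot: [-0.001, -0.0, 1.0, 0.001]
contact_force: [0.4, 0.1, -0.9]
gripper_width: 0.587
grasp_force: 62.5
```

Emit:
send_rows([
  {"x": 0, "y": 0, "z": 0, "wx": 0, "wy": 0, "wz": 0, "hand": -1},
  {"x": 0, "y": 0, "z": 0, "wx": 0, "wy": 0, "wz": 0, "hand": -1},
  {"x": 0, "y": 0, "z": 0, "wx": 0, "wy": 0, "wz": 0, "hand": -1},
  {"x": 0, "y": 0, "z": 0, "wx": 0, "wy": 0, "wz": 0, "hand": -1},
  {"x": 0, "y": 0, "z": 0, "wx": 0, "wy": 0, "wz": 0, "hand": -1},
  {"x": 0, "y": 0, "z": 0, "wx": 0, "wy": 0, "wz": 0, "hand": -1},
  {"x": 0, "y": 0, "z": 0, "wx": 0, "wy": 0, "wz": 0, "hand": -1},
  {"x": 0, "y": 0, "z": 0, "wx": 0, "wy": 0, "wz": 0, "hand": -1},
  {"x": 0, "y": 0, "z": 0, "wx": 0, "wy": 0, "wz": 0, "hand": -1},
  {"x": 0, "y": 0, "z": 0, "wx": 0, "wy": 0, "wz": 0, "hand": -1},
])

```text
time: 17.17
tool_pos: [0.4424, -0.2914, 0.1986]
tool_rot: [-0.0, -0.0, 1.0, 0.0]
contact_force: [-0.7, -0.5, 0.3]
gripper_width: 0.59
grasp_force: 62.5
```

Emit:
send_rows([
  {"x": -0.004, "y": 0, "z": 0.095, "wx": 0, "wy": 0, "wz": 0, "hand": -1},
  {"x": 0, "y": 0, "z": 0.095, "wx": 0, "wy": 0, "wz": 0, "hand": -1},
  {"x": 0, "y": 0, "z": 0.095, "wx": 0, "wy": 0, "wz": 0, "hand": -1},
  {"x": 0, "y": 0, "z": 0.095, "wx": 0, "wy": 0, "wz": 0, "hand": -1},
  {"x": 0, "y": 0, "z": 0.095, "wx": 0, "wy": 0, "wz": 0, "hand": -1},
  {"x": 0, "y": 0, "z": 0.04, "wx": 0, "wy": 0, "wz": 0, "hand": -1},
  {"x": 0, "y": 0, "z": 0, "wx": 0, "wy": 0, "wz": 0, "hand": -1},
  {"x": 0, "y": 0, "z": 0, "wx": 0, "wy": 0, "wz": 0, "hand": -1},
  {"x": 0, "y": 0, "z": 0, "wx": 0, "wy": 0, "wz": 0, "hand": -1},
  {"x": 0, "y": 0, "z": 0, "wx": 0, "wy": 0, "wz": 0, "hand": -1},
])

```text
time: 18.0
tool_pos: [0.4437, -0.292, 0.1228]
tool_rot: [0.001, -0.0, 1.0, -0.001]
contact_force: [0.2, 0.2, -0.5]
gripper_width: 0.589
grasp_force: 62.5
```

Emit:
send_rows([
  {"x": 0, "y": 0, "z": 0.007, "wx": 0, "wy": 0, "wz": 0, "hand": -1},
  {"x": 0, "y": 0, "z": 0.007, "wx": 0, "wy": 0, "wz": 0, "hand": -1},
  {"x": 0, "y": 0, "z": 0.007, "wx": 0, "wy": 0, "wz": 0, "hand": -1},
  {"x": 0, "y": 0, "z": 0, "wx": 0, "wy": 0, "wz": 0, "hand": -1},
  {"x": 0, "y": 0, "z": 0, "wx": 0, "wy": 0, "wz": 0, "hand": -1},
  {"x": 0, "y": 0, "z": 0, "wx": 0, "wy": 0, "wz": 0, "hand": -1},
  {"x": 0, "y": 0, "z": 0, "wx": 0, "wy": 0, "wz": 0, "hand": -1},
  {"x": 0, "y": 0, "z": 0, "wx": 0, "wy": 0, "wz": 0, "hand": -1},
  {"x": 0, "y": 0, "z": 0, "wx": 0, "wy": 0, "wz": 0, "hand": -1},
  {"x": 0, "y": 0, "z": 0, "wx": 0, "wy": 0, "wz": 0, "hand": -1},
])

```text
time: 18.83
tool_pos: [0.443, -0.2914, 0.1183]
tool_rot: [0.0, -0.0, 1.0, -0.0]
contact_force: [-1.2, -0.0, -1.2]
gripper_width: 0.587
grasp_force: 62.5
```

Emit:
send_rows([
  {"x": 0, "y": 0, "z": 0.006, "wx": 0, "wy": 0, "wz": 0, "hand": -1},
  {"x": 0, "y": 0, "z": 0.006, "wx": 0, "wy": 0, "wz": 0, "hand": -1},
  {"x": 0, "y": 0, "z": 0, "wx": 0, "wy": 0, "wz": 0, "hand": -1},
  {"x": 0, "y": 0, "z": 0, "wx": 0, "wy": 0, "wz": 0, "hand": -1},
  {"x": 0, "y": 0, "z": 0, "wx": 0, "wy": 0, "wz": 0, "hand": -1},
  {"x": 0, "y": 0, "z": 0, "wx": 0, "wy": 0, "wz": 0, "hand": -1},
  {"x": 0, "y": 0, "z": 0, "wx": 0, "wy": 0, "wz": 0, "hand": -1},
  {"x": 0, "y": 0, "z": 0, "wx": 0, "wy": 0, "wz": 0, "hand": -1},
  {"x": 0, "y": 0, "z": 0, "wx": 0, "wy": 0, "wz": 0, "hand": -1},
  {"x": 0, "y": 0, "z": 0, "wx": 0, "wy": 0, "wz": 0, "hand": -1},
])

```text
time: 19.67
tool_pos: [0.4432, -0.2916, 0.1171]
tool_rot: [0.0, -0.0, 1.0, -0.0]
contact_force: [-2.0, 1.1, 5.3]
gripper_width: 0.59
grasp_force: 62.8
```

Contact exactly at the predicted collar height. Release, lift and travel to cap c.

Emit:
send_rows([
  {"x": 0, "y": 0, "z": 0, "wx": 0, "wy": 0, "wz": 0, "hand": 1},
  {"x": 0, "y": 0, "z": 0, "wx": 0, "wy": 0, "wz": 0, "hand": 1},
  {"x": 0, "y": 0, "z": 0, "wx": 0, "wy": 0, "wz": 0, "hand": 1},
  {"x": 0, "y": 0, "z": 0, "wx": 0, "wy": 0, "wz": 0, "hand": 1},
  {"x": 0, "y": 0, "z": 0, "wx": 0, "wy": 0, "wz": 0, "hand": 1},
  {"x": 0, "y": 0, "z": 0, "wx": 0, "wy": 0, "wz": 0, "hand": 1},
  {"x": 0, "y": 0, "z": -0.1, "wx": 0, "wy": 0, "wz": 0, "hand": 1},
  {"x": 0, "y": 0, "z": -0.2, "wx": 0, "wy": 0, "wz": 0, "hand": 1},
  {"x": 0, "y": 0, "z": -0.2, "wx": 0, "wy": 0, "wz": 0, "hand": 1},
  {"x": 0, "y": 0, "z": 0, "wx": 0, "wy": 0, "wz": 0, "hand": 1},
])

```text
time: 20.5
tool_pos: [0.4458, -0.2938, 0.1988]
tool_rot: [0.004, -0.0, 1.0, -0.004]
contact_force: [0.2, -1.2, 0.9]
gripper_width: 1.002
grasp_force: 0.0
```

Emit:
send_rows([
  {"x": -0.0675, "y": 0.2559, "z": 0, "wx": 0, "wy": 0, "wz": 0, "hand": 1},
  {"x": -0.0675, "y": 0.2559, "z": 0, "wx": 0, "wy": 0, "wz": 0, "hand": 1},
  {"x": -0.0675, "y": 0.2559, "z": 0, "wx": 0, "wy": 0, "wz": 0, "hand": 1},
  {"x": -0.0675, "y": 0.2559, "z": 0, "wx": 0, "wy": 0, "wz": 0, "hand": 1},
  {"x": -0.0675, "y": 0.2559, "z": 0, "wx": 0, "wy": 0, "wz": 0, "hand": 1},
  {"x": -0.0675, "y": 0.2559, "z": 0, "wx": 0, "wy": 0, "wz": 0, "hand": 1},
  {"x": -0.0675, "y": 0.2559, "z": 0, "wx": 0, "wy": 0, "wz": 0, "hand": 1},
  {"x": -0.0675, "y": 0.2559, "z": 0, "wx": 0, "wy": 0, "wz": 0, "hand": 1},
  {"x": -0.0675, "y": 0.2559, "z": 0, "wx": 0, "wy": 0, "wz": 0, "hand": 1},
  {"x": -0.0675, "y": 0.2559, "z": 0, "wx": 0, "wy": 0, "wz": 0, "hand": 1},
])

```text
time: 21.33
tool_pos: [0.5441, 0.0946, 0.1915]
tool_rot: [0.0, -0.001, 1.0, -0.0]
contact_force: [0.6, -0.6, -0.3]
gripper_width: 1.0
grasp_force: 0.0
```

Emit:
send_rows([
  {"x": -0.0675, "y": 0.2559, "z": 0, "wx": 0, "wy": 0, "wz": 0, "hand": 1},
  {"x": 0, "y": 0, "z": 0.2, "wx": 0, "wy": 0, "wz": 0, "hand": 1},
  {"x": 0, "y": 0, "z": 0.2, "wx": 0, "wy": 0, "wz": 0, "hand": 1},
  {"x": 0, "y": 0, "z": 0.2, "wx": 0, "wy": 0, "wz": 0, "hand": 1},
  {"x": 0, "y": 0, "z": 0, "wx": 0, "wy": 0, "wz": 0, "hand": 1},
  {"x": 0, "y": 0, "z": 0, "wx": 0, "wy": 0, "wz": 0, "hand": 1},
  {"x": 0, "y": 0, "z": 0, "wx": 0, "wy": 0, "wz": 0, "hand": 1},
  {"x": 0, "y": 0, "z": 0, "wx": 0, "wy": 0, "wz": 0, "hand": 1},
  {"x": 0, "y": 0, "z": 0, "wx": 0, "wy": 0, "wz": 0, "hand": 1},
  {"x": 0, "y": 0, "z": 0, "wx": 0, "wy": 0, "wz": 0, "hand": 1},
])

```text
time: 22.17
tool_pos: [0.5553, 0.1309, 0.1036]
tool_rot: [0.002, -0.0, 1.0, 0.0]
contact_force: [0.4, -0.2, -0.5]
gripper_width: 0.999
grasp_force: 0.0
```

Emit:
send_rows([
  {"x": 0.004, "y": 0, "z": 0.15, "wx": 0, "wy": 0, "wz": 0, "hand": 1},
  {"x": 0, "y": 0, "z": 0.15, "wx": 0, "wy": 0, "wz": 0, "hand": 1},
  {"x": 0, "y": 0, "z": 0.15, "wx": 0, "wy": 0, "wz": 0, "hand": 1},
  {"x": 0, "y": 0, "z": 0.15, "wx": 0, "wy": 0, "wz": 0, "hand": 1},
  {"x": 0, "y": 0, "z": 0.1, "wx": 0, "wy": 0, "wz": 0, "hand": 1},
  {"x": 0, "y": 0, "z": 0.07, "wx": 0, "wy": 0, "wz": 0, "hand": 1},
  {"x": 0, "y": 0, "z": 0.04, "wx": 0, "wy": 0, "wz": 0, "hand": 1},
  {"x": 0, "y": 0, "z": 0, "wx": 0, "wy": 0, "wz": 0, "hand": 1},
  {"x": 0, "y": 0, "z": 0, "wx": 0, "wy": 0, "wz": 0, "hand": 1},
  {"x": 0, "y": 0, "z": 0, "wx": 0, "wy": 0, "wz": 0, "hand": 1},
])

```text
time: 23.0
tool_pos: [0.5547, 0.1311, -0.0185]
tool_rot: [0.001, -0.0, 1.0, 0.0]
contact_force: [-0.4, -0.5, -0.1]
gripper_width: 1.004
grasp_force: 0.0
```

Emit:
send_rows([
  {"x": 0, "y": 0, "z": 0, "wx": 0, "wy": 0, "wz": 0, "hand": -1},
  {"x": 0, "y": 0, "z": 0, "wx": 0, "wy": 0, "wz": 0, "hand": -1},
  {"x": 0, "y": 0, "z": 0, "wx": 0, "wy": 0, "wz": 0, "hand": -1},
  {"x": 0, "y": 0, "z": 0, "wx": 0, "wy": 0, "wz": 0, "hand": -1},
  {"x": 0, "y": 0, "z": 0, "wx": 0, "wy": 0, "wz": 0, "hand": -1},
  {"x": 0, "y": 0, "z": 0, "wx": 0, "wy": 0, "wz": 0, "hand": -1},
  {"x": 0, "y": 0, "z": 0, "wx": 0, "wy": 0, "wz": 0, "hand": -1},
  {"x": 0, "y": 0, "z": 0, "wx": 0, "wy": 0, "wz": 0, "hand": -1},
  {"x": 0, "y": 0, "z": 0, "wx": 0, "wy": 0, "wz": 0, "hand": -1},
  {"x": 0, "y": 0, "z": 0, "wx": 0, "wy": 0, "wz": 0, "hand": -1},
])

```text
time: 23.83
tool_pos: [0.5542, 0.131, -0.0192]
tool_rot: [0.001, -0.0, 1.0, 0.0]
contact_force: [-0.3, 0.6, 6.4]
gripper_width: 0.483
grasp_force: 60.8
```

Emit:
send_rows([
  {"x": 0, "y": 0, "z": -0.233, "wx": 0, "wy": 0, "wz": 0, "hand": -1},
  {"x": 0, "y": 0, "z": -0.233, "wx": 0, "wy": 0, "wz": 0, "hand": -1},
  {"x": 0, "y": 0, "z": -0.233, "wx": 0, "wy": 0, "wz": 0, "hand": -1},
  {"x": 0, "y": 0, "z": -0.233, "wx": 0, "wy": 0, "wz": 0, "hand": -1},
  {"x": 0, "y": 0, "z": -0.233, "wx": 0, "wy": 0, "wz": 0, "hand": -1},
  {"x": 0, "y": 0, "z": -0.233, "wx": 0, "wy": 0, "wz": 0, "hand": -1},
  {"x": -0.0272, "y": -0.248, "z": 0, "wx": 0, "wy": 0, "wz": 0, "hand": -1},
  {"x": -0.0272, "y": -0.248, "z": 0, "wx": 0, "wy": 0, "wz": 0, "hand": -1},
  {"x": -0.0272, "y": -0.248, "z": 0, "wx": 0, "wy": 0, "wz": 0, "hand": -1},
  {"x": -0.0272, "y": -0.248, "z": 0, "wx": 0, "wy": 0, "wz": 0, "hand": -1},
])

```text
time: 24.67
tool_pos: [0.5693, -0.0191, 0.1891]
tool_rot: [-0.0, -0.001, 1.0, 0.0]
contact_force: [0.4, 1.0, -0.1]
gripper_width: 0.475
grasp_force: 60.7
```

Emit:
send_rows([
  {"x": -0.0272, "y": -0.248, "z": 0, "wx": 0, "wy": 0, "wz": 0, "hand": -1},
  {"x": -0.0272, "y": -0.248, "z": 0, "wx": 0, "wy": 0, "wz": 0, "hand": -1},
  {"x": -0.0272, "y": -0.248, "z": 0, "wx": 0, "wy": 0, "wz": 0, "hand": -1},
  {"x": -0.0272, "y": -0.248, "z": 0, "wx": 0, "wy": 0, "wz": 0, "hand": -1},
  {"x": -0.0272, "y": -0.248, "z": 0, "wx": 0, "wy": 0, "wz": 0, "hand": -1},
  {"x": -0.0272, "y": -0.248, "z": 0, "wx": 0, "wy": 0, "wz": 0, "hand": -1},
  {"x": -0.0272, "y": -0.248, "z": 0, "wx": 0, "wy": 0, "wz": 0, "hand": -1},
  {"x": 0, "y": 0, "z": 0, "wx": 0, "wy": 0, "wz": 0, "hand": -1},
  {"x": 0, "y": 0, "z": 0, "wx": 0, "wy": 0, "wz": 0, "hand": -1},
  {"x": 0, "y": 0, "z": 0, "wx": 0, "wy": 0, "wz": 0, "hand": -1},
])

```text
time: 25.5
tool_pos: [0.5981, -0.2777, 0.1885]
tool_rot: [-0.001, -0.0, 1.0, 0.001]
contact_force: [0.3, -1.2, -0.5]
gripper_width: 0.481
grasp_force: 60.7
```

Emit:
send_rows([
  {"x": 0, "y": 0, "z": 0, "wx": 0, "wy": 0, "wz": 0, "hand": -1},
  {"x": 0, "y": 0, "z": 0, "wx": 0, "wy": 0, "wz": 0, "hand": -1},
  {"x": 0, "y": 0, "z": 0, "wx": 0, "wy": 0, "wz": 0, "hand": -1},
  {"x": 0, "y": 0, "z": 0, "wx": 0, "wy": 0, "wz": 0, "hand": -1},
  {"x": 0, "y": 0, "z": 0, "wx": 0, "wy": 0, "wz": 0, "hand": -1},
  {"x": 0, "y": 0, "z": 0, "wx": 0, "wy": 0, "wz": 0, "hand": -1},
  {"x": 0, "y": 0, "z": 0, "wx": 0, "wy": 0, "wz": 0, "hand": -1},
  {"x": 0, "y": 0, "z": 0, "wx": 0, "wy": 0, "wz": 0, "hand": -1},
  {"x": 0, "y": 0, "z": 0, "wx": 0, "wy": 0, "wz": 0, "hand": -1},
  {"x": 0, "y": 0, "z": 0, "wx": 0, "wy": 0, "wz": 0, "hand": -1},
])

```text
time: 26.33
tool_pos: [0.5986, -0.2783, 0.1896]
tool_rot: [-0.0, -0.0, 1.0, -0.0]
contact_force: [0.3, 0.4, -1.1]
gripper_width: 0.476
grasp_force: 60.7
```

```bash
python3 - <<'E'
from h import *
np.set_printoptions(precision=1,suppress=True,linewidth=150)
s=grab_frame("scene");st=manip.state();cv2.imwrite("pics/s_c.png",s)
g=cv2.cvtColor(s,cv2.COLOR_BGR2GRAY)
p=st["tool_pos"];print(p.round(4))
q=proj("scene",p+[0,0,.0232+.021]);print("pred held cap centre",q, "cap top",proj("scene",p+[0,0,.0232+.042]))
y=int(round(q[1]));x=int(q[0])
for r in (y-2,y,y+3,y+6): print(r,x-18,g[r,x-18:x+18])
# dark spout opening of c and d
for n,b in (("c",(136,118)),("d",(179,142))):
    w=g[b[1]-4:b[1]+5,b[0]-5:b[0]+6].astype(float);m=np.clip(55-w,0,None);yy,xx=np.mgrid[:9,:11];print(n,b[0]-5+(m*xx).sum()/m.sum(),b[1]-4+(m*yy).sum()/m.sum())
print("pred tip c",proj("scene",[.599,-.278,.152]))
E
```

```text
[ 0.6 -0.3  0.2]
pred held cap centre [130.6  87.7] cap top [128.9  79.3]
86 112 [125 126 126 126 128 128 128 128 124 119 121 125 124 124 122 121 117 111 104  84  90  80  51  36  37  35  36  34  66 105 116 113 111 113 112 112]
88 112 [127 125 127 127 128 129 128 129 127 120 110 111 118 107 126 131 114 117 104  88  89  93  76  33  39  35  36  33  54  93 116 112 112 113 112 112]
91 112 [128 126 125 126 128 129 130 130 130 128 121 119 125 125 124 123 122 119 118 108  93  96  76  42  38  35  34  35  35  79 111 113 112 112 113 113]
94 112 [105 127 128 127 126 128 130 131 130 130 123 114 122 122 121 118 123 118 114 117 107  91  86  87  88  88  89  89  99 115 113 113 113 113 113 113]
c 136.23893805309734 118.73451327433628
d 179.5 142.0
pred tip c [136.7 118.5]
```

Held cap c's left edge (col ~121) and bottle c's tip (136.2,118.7) both match prediction within a pixel. Lowering.

Emit:
send_rows([
  {"x": 0, "y": 0, "z": 0.1, "wx": 0, "wy": 0, "wz": 0, "hand": -1},
  {"x": 0, "y": 0, "z": 0.1, "wx": 0, "wy": 0, "wz": 0, "hand": -1},
  {"x": 0, "y": 0, "z": 0.1, "wx": 0, "wy": 0, "wz": 0, "hand": -1},
  {"x": 0, "y": 0, "z": 0.1, "wx": 0, "wy": 0, "wz": 0, "hand": -1},
  {"x": 0, "y": 0, "z": 0.1, "wx": 0, "wy": 0, "wz": 0, "hand": -1},
  {"x": 0, "y": 0, "z": 0.045, "wx": 0, "wy": 0, "wz": 0, "hand": -1},
  {"x": 0, "y": 0, "z": 0, "wx": 0, "wy": 0, "wz": 0, "hand": -1},
  {"x": 0, "y": 0, "z": 0, "wx": 0, "wy": 0, "wz": 0, "hand": -1},
  {"x": 0, "y": 0, "z": 0, "wx": 0, "wy": 0, "wz": 0, "hand": -1},
  {"x": 0, "y": 0, "z": 0, "wx": 0, "wy": 0, "wz": 0, "hand": -1},
])

```text
time: 27.22
tool_pos: [0.5989, -0.2784, 0.1082]
tool_rot: [0.0, -0.0, 1.0, -0.0]
contact_force: [0.3, 0.1, -0.8]
gripper_width: 0.479
grasp_force: 60.8
```

Emit:
send_rows([
  {"x": 0, "y": 0, "z": 0.006, "wx": 0, "wy": 0, "wz": 0, "hand": -1},
  {"x": 0, "y": 0, "z": 0.006, "wx": 0, "wy": 0, "wz": 0, "hand": -1},
  {"x": 0, "y": 0, "z": 0.006, "wx": 0, "wy": 0, "wz": 0, "hand": -1},
  {"x": 0, "y": 0, "z": 0, "wx": 0, "wy": 0, "wz": 0, "hand": -1},
  {"x": 0, "y": 0, "z": 0, "wx": 0, "wy": 0, "wz": 0, "hand": -1},
  {"x": 0, "y": 0, "z": 0, "wx": 0, "wy": 0, "wz": 0, "hand": -1},
  {"x": 0, "y": 0, "z": 0, "wx": 0, "wy": 0, "wz": 0, "hand": -1},
  {"x": 0, "y": 0, "z": 0, "wx": 0, "wy": 0, "wz": 0, "hand": -1},
  {"x": 0, "y": 0, "z": 0, "wx": 0, "wy": 0, "wz": 0, "hand": -1},
  {"x": 0, "y": 0, "z": 0, "wx": 0, "wy": 0, "wz": 0, "hand": -1},
])

```text
time: 28.05
tool_pos: [0.5986, -0.2782, 0.1052]
tool_rot: [0.0, -0.0, 1.0, -0.0]
contact_force: [-0.7, 0.1, -0.3]
gripper_width: 0.477
grasp_force: 60.8
```

Emit:
send_rows([
  {"x": 0, "y": 0, "z": 0.006, "wx": 0, "wy": 0, "wz": 0, "hand": -1},
  {"x": 0, "y": 0, "z": 0.006, "wx": 0, "wy": 0, "wz": 0, "hand": -1},
  {"x": 0, "y": 0, "z": 0, "wx": 0, "wy": 0, "wz": 0, "hand": -1},
  {"x": 0, "y": 0, "z": 0, "wx": 0, "wy": 0, "wz": 0, "hand": -1},
  {"x": 0, "y": 0, "z": 0, "wx": 0, "wy": 0, "wz": 0, "hand": -1},
  {"x": 0, "y": 0, "z": 0, "wx": 0, "wy": 0, "wz": 0, "hand": -1},
  {"x": 0, "y": 0, "z": 0, "wx": 0, "wy": 0, "wz": 0, "hand": -1},
  {"x": 0, "y": 0, "z": 0, "wx": 0, "wy": 0, "wz": 0, "hand": -1},
  {"x": 0, "y": 0, "z": 0, "wx": 0, "wy": 0, "wz": 0, "hand": -1},
  {"x": 0, "y": 0, "z": 0, "wx": 0, "wy": 0, "wz": 0, "hand": -1},
])

```text
time: 28.88
tool_pos: [0.5988, -0.2783, 0.1038]
tool_rot: [0.0, -0.0, 1.0, -0.0]
contact_force: [-1.9, -0.1, 4.4]
gripper_width: 0.479
grasp_force: 61.1
```

Contact right at predicted height. Release and travel to cap d.

Emit:
send_rows([
  {"x": 0, "y": 0, "z": 0, "wx": 0, "wy": 0, "wz": 0, "hand": 1},
  {"x": 0, "y": 0, "z": 0, "wx": 0, "wy": 0, "wz": 0, "hand": 1},
  {"x": 0, "y": 0, "z": 0, "wx": 0, "wy": 0, "wz": 0, "hand": 1},
  {"x": 0, "y": 0, "z": 0, "wx": 0, "wy": 0, "wz": 0, "hand": 1},
  {"x": 0, "y": 0, "z": 0, "wx": 0, "wy": 0, "wz": 0, "hand": 1},
  {"x": 0, "y": 0, "z": 0, "wx": 0, "wy": 0, "wz": 0, "hand": 1},
  {"x": 0, "y": 0, "z": 0, "wx": 0, "wy": 0, "wz": 0, "hand": 1},
  {"x": 0, "y": 0, "z": -0.1, "wx": 0, "wy": 0, "wz": 0, "hand": 1},
  {"x": 0, "y": 0, "z": -0.2, "wx": 0, "wy": 0, "wz": 0, "hand": 1},
  {"x": 0, "y": 0, "z": -0.2, "wx": 0, "wy": 0, "wz": 0, "hand": 1},
])

```text
time: 29.72
tool_pos: [0.5977, -0.2777, 0.1786]
tool_rot: [-0.001, -0.0, 1.0, 0.001]
contact_force: [0.8, 0.1, 0.4]
gripper_width: 0.999
grasp_force: 0.0
```

Emit:
send_rows([
  {"x": 0.0146, "y": 0.255, "z": 0, "wx": 0, "wy": 0, "wz": 0, "hand": 1},
  {"x": 0.0146, "y": 0.255, "z": 0, "wx": 0, "wy": 0, "wz": 0, "hand": 1},
  {"x": 0.0146, "y": 0.255, "z": 0, "wx": 0, "wy": 0, "wz": 0, "hand": 1},
  {"x": 0.0146, "y": 0.255, "z": 0, "wx": 0, "wy": 0, "wz": 0, "hand": 1},
  {"x": 0.0146, "y": 0.255, "z": 0, "wx": 0, "wy": 0, "wz": 0, "hand": 1},
  {"x": 0.0146, "y": 0.255, "z": 0, "wx": 0, "wy": 0, "wz": 0, "hand": 1},
  {"x": 0.0146, "y": 0.255, "z": 0, "wx": 0, "wy": 0, "wz": 0, "hand": 1},
  {"x": 0.0146, "y": 0.255, "z": 0, "wx": 0, "wy": 0, "wz": 0, "hand": 1},
  {"x": 0.0146, "y": 0.255, "z": 0, "wx": 0, "wy": 0, "wz": 0, "hand": 1},
  {"x": 0.0146, "y": 0.255, "z": 0, "wx": 0, "wy": 0, "wz": 0, "hand": 1},
])

```text
time: 30.55
tool_pos: [0.5764, 0.1061, 0.1801]
tool_rot: [0.001, -0.0, 1.0, 0.0]
contact_force: [0.1, 0.0, -0.4]
gripper_width: 1.0
grasp_force: 0.0
```

Emit:
send_rows([
  {"x": 0.0146, "y": 0.255, "z": 0, "wx": 0, "wy": 0, "wz": 0, "hand": 1},
  {"x": 0.0146, "y": 0.255, "z": 0, "wx": 0, "wy": 0, "wz": 0, "hand": 1},
  {"x": 0.0146, "y": 0.255, "z": 0, "wx": 0, "wy": 0, "wz": 0, "hand": 1},
  {"x": 0.0146, "y": 0.255, "z": 0, "wx": 0, "wy": 0, "wz": 0, "hand": 1},
  {"x": 0.0146, "y": 0.255, "z": 0, "wx": 0, "wy": 0, "wz": 0, "hand": 1},
  {"x": 0.0146, "y": 0.255, "z": 0, "wx": 0, "wy": 0, "wz": 0, "hand": 1},
  {"x": 0, "y": 0, "z": 0.2, "wx": 0, "wy": 0, "wz": 0, "hand": 1},
  {"x": 0, "y": 0, "z": 0.2, "wx": 0, "wy": 0, "wz": 0, "hand": 1},
  {"x": 0, "y": 0, "z": 0.2, "wx": 0, "wy": 0, "wz": 0, "hand": 1},
  {"x": 0, "y": 0, "z": 0, "wx": 0, "wy": 0, "wz": 0, "hand": 1},
])

```text
time: 31.38
tool_pos: [0.5587, 0.3323, 0.0818]
tool_rot: [-0.005, -0.001, 1.0, -0.002]
contact_force: [-1.0, -1.2, -1.5]
gripper_width: 1.0
grasp_force: 0.0
```

Emit:
send_rows([
  {"x": 0, "y": 0, "z": 0, "wx": 0, "wy": 0, "wz": 0, "hand": 1},
  {"x": 0, "y": 0, "z": 0, "wx": 0, "wy": 0, "wz": 0, "hand": 1},
  {"x": 0, "y": 0, "z": 0, "wx": 0, "wy": 0, "wz": 0, "hand": 1},
  {"x": 0, "y": 0, "z": 0, "wx": 0, "wy": 0, "wz": 0, "hand": 1},
  {"x": 0, "y": 0, "z": 0, "wx": 0, "wy": 0, "wz": 0, "hand": 1},
  {"x": 0, "y": 0, "z": 0, "wx": 0, "wy": 0, "wz": 0, "hand": 1},
  {"x": 0, "y": 0, "z": 0, "wx": 0, "wy": 0, "wz": 0, "hand": 1},
  {"x": 0, "y": 0, "z": 0, "wx": 0, "wy": 0, "wz": 0, "hand": 1},
  {"x": 0, "y": 0, "z": 0, "wx": 0, "wy": 0, "wz": 0, "hand": 1},
  {"x": 0, "y": 0, "z": 0, "wx": 0, "wy": 0, "wz": 0, "hand": 1},
])

```text
time: 32.22
tool_pos: [0.563, 0.3337, 0.0883]
tool_rot: [-0.0, -0.0, 1.0, -0.0]
contact_force: [-0.2, -0.5, 0.1]
gripper_width: 1.002
grasp_force: 0.0
```

Emit:
send_rows([
  {"x": -0.005, "y": 0, "z": 0.15, "wx": 0, "wy": 0, "wz": 0, "hand": 1},
  {"x": 0, "y": 0, "z": 0.15, "wx": 0, "wy": 0, "wz": 0, "hand": 1},
  {"x": 0, "y": 0, "z": 0.15, "wx": 0, "wy": 0, "wz": 0, "hand": 1},
  {"x": 0, "y": 0, "z": 0.1, "wx": 0, "wy": 0, "wz": 0, "hand": 1},
  {"x": 0, "y": 0, "z": 0.1, "wx": 0, "wy": 0, "wz": 0, "hand": 1},
  {"x": 0, "y": 0, "z": 0.05, "wx": 0, "wy": 0, "wz": 0, "hand": 1},
  {"x": 0, "y": 0, "z": 0.022, "wx": 0, "wy": 0, "wz": 0, "hand": 1},
  {"x": 0, "y": 0, "z": 0, "wx": 0, "wy": 0, "wz": 0, "hand": 1},
  {"x": 0, "y": 0, "z": 0, "wx": 0, "wy": 0, "wz": 0, "hand": 1},
  {"x": 0, "y": 0, "z": 0, "wx": 0, "wy": 0, "wz": 0, "hand": 1},
])

```text
time: 33.05
tool_pos: [0.565, 0.3343, -0.0183]
tool_rot: [0.001, -0.0, 1.0, 0.001]
contact_force: [-0.3, 0.1, 0.6]
gripper_width: 0.997
grasp_force: 0.0
```

Emit:
send_rows([
  {"x": 0, "y": 0, "z": 0, "wx": 0, "wy": 0, "wz": 0, "hand": -1},
  {"x": 0, "y": 0, "z": 0, "wx": 0, "wy": 0, "wz": 0, "hand": -1},
  {"x": 0, "y": 0, "z": 0, "wx": 0, "wy": 0, "wz": 0, "hand": -1},
  {"x": 0, "y": 0, "z": 0, "wx": 0, "wy": 0, "wz": 0, "hand": -1},
  {"x": 0, "y": 0, "z": 0, "wx": 0, "wy": 0, "wz": 0, "hand": -1},
  {"x": 0, "y": 0, "z": 0, "wx": 0, "wy": 0, "wz": 0, "hand": -1},
  {"x": 0, "y": 0, "z": 0, "wx": 0, "wy": 0, "wz": 0, "hand": -1},
  {"x": 0, "y": 0, "z": 0, "wx": 0, "wy": 0, "wz": 0, "hand": -1},
  {"x": 0, "y": 0, "z": 0, "wx": 0, "wy": 0, "wz": 0, "hand": -1},
  {"x": 0, "y": 0, "z": 0, "wx": 0, "wy": 0, "wz": 0, "hand": -1},
])

```text
time: 33.88
tool_pos: [0.5642, 0.3339, -0.0194]
tool_rot: [0.0, -0.0, 1.0, 0.0]
contact_force: [-0.1, -0.2, 3.8]
gripper_width: 0.333
grasp_force: 59.3
```

Emit:
send_rows([
  {"x": 0, "y": 0, "z": -0.222, "wx": 0, "wy": 0, "wz": 0, "hand": -1},
  {"x": 0, "y": 0, "z": -0.222, "wx": 0, "wy": 0, "wz": 0, "hand": -1},
  {"x": 0, "y": 0, "z": -0.222, "wx": 0, "wy": 0, "wz": 0, "hand": -1},
  {"x": 0, "y": 0, "z": -0.222, "wx": 0, "wy": 0, "wz": 0, "hand": -1},
  {"x": 0, "y": 0, "z": -0.222, "wx": 0, "wy": 0, "wz": 0, "hand": -1},
  {"x": 0, "y": 0, "z": -0.222, "wx": 0, "wy": 0, "wz": 0, "hand": -1},
  {"x": -0.0126, "y": -0.25, "z": 0, "wx": 0, "wy": 0, "wz": 0, "hand": -1},
  {"x": -0.0126, "y": -0.25, "z": 0, "wx": 0, "wy": 0, "wz": 0, "hand": -1},
  {"x": -0.0126, "y": -0.25, "z": 0, "wx": 0, "wy": 0, "wz": 0, "hand": -1},
  {"x": -0.0126, "y": -0.25, "z": 0, "wx": 0, "wy": 0, "wz": 0, "hand": -1},
])

```text
time: 34.72
tool_pos: [0.5708, 0.1824, 0.1793]
tool_rot: [-0.0, -0.001, 1.0, -0.0]
contact_force: [0.2, -0.7, 1.0]
gripper_width: 0.331
grasp_force: 59.2
```

Emit:
send_rows([
  {"x": -0.0126, "y": -0.25, "z": 0, "wx": 0, "wy": 0, "wz": 0, "hand": -1},
  {"x": -0.0126, "y": -0.25, "z": 0, "wx": 0, "wy": 0, "wz": 0, "hand": -1},
  {"x": -0.0126, "y": -0.25, "z": 0, "wx": 0, "wy": 0, "wz": 0, "hand": -1},
  {"x": -0.0126, "y": -0.25, "z": 0, "wx": 0, "wy": 0, "wz": 0, "hand": -1},
  {"x": -0.0126, "y": -0.25, "z": 0, "wx": 0, "wy": 0, "wz": 0, "hand": -1},
  {"x": -0.0126, "y": -0.25, "z": 0, "wx": 0, "wy": 0, "wz": 0, "hand": -1},
  {"x": -0.0126, "y": -0.25, "z": 0, "wx": 0, "wy": 0, "wz": 0, "hand": -1},
  {"x": -0.0126, "y": -0.25, "z": 0, "wx": 0, "wy": 0, "wz": 0, "hand": -1},
  {"x": 0, "y": 0, "z": 0, "wx": 0, "wy": 0, "wz": 0, "hand": -1},
  {"x": 0, "y": 0, "z": 0, "wx": 0, "wy": 0, "wz": 0, "hand": -1},
])

```text
time: 35.55
tool_pos: [0.5862, -0.1178, 0.1789]
tool_rot: [-0.001, 0.001, 1.0, 0.0]
contact_force: [0.6, 0.3, -0.3]
gripper_width: 0.33
grasp_force: 59.3
```

Emit:
send_rows([
  {"x": 0, "y": 0, "z": 0, "wx": 0, "wy": 0, "wz": 0, "hand": -1},
  {"x": 0, "y": 0, "z": 0, "wx": 0, "wy": 0, "wz": 0, "hand": -1},
  {"x": 0, "y": 0, "z": 0, "wx": 0, "wy": 0, "wz": 0, "hand": -1},
  {"x": 0, "y": 0, "z": 0, "wx": 0, "wy": 0, "wz": 0, "hand": -1},
  {"x": 0, "y": 0, "z": 0, "wx": 0, "wy": 0, "wz": 0, "hand": -1},
  {"x": 0, "y": 0, "z": 0, "wx": 0, "wy": 0, "wz": 0, "hand": -1},
  {"x": 0, "y": 0, "z": 0, "wx": 0, "wy": 0, "wz": 0, "hand": -1},
  {"x": 0, "y": 0, "z": 0, "wx": 0, "wy": 0, "wz": 0, "hand": -1},
  {"x": 0, "y": 0, "z": 0, "wx": 0, "wy": 0, "wz": 0, "hand": -1},
  {"x": 0, "y": 0, "z": 0, "wx": 0, "wy": 0, "wz": 0, "hand": -1},
])

```text
time: 36.38
tool_pos: [0.5869, -0.1162, 0.1799]
tool_rot: [0.0, -0.0, 1.0, 0.0]
contact_force: [0.1, -1.1, 0.1]
gripper_width: 0.332
grasp_force: 59.3
```

```bash
python3 - <<'E'
from h import *
np.set_printoptions(precision=2,suppress=True,linewidth=160)
s=grab_frame("scene");st=manip.state();cv2.imwrite("pics/s_d.png",s)
g=cv2.cvtColor(s,cv2.COLOR_BGR2GRAY);p=st["tool_pos"];print(p)
q=proj("scene",p+[0,0,.0234+.012]);print("pred low cap",q,"rim",proj("scene",p+[0,0,.0234]))
y,x=int(round(q[1])),int(q[0])
for r in range(y-4,y+12,2): print(r,x-12,g[r,x-12:x+13])
print("tip pred at tool xy",proj("scene",[p[0],p[1],.1395]),"seen 179.5,142.0")
E
```

```text
[ 0.59 -0.12  0.18]
pred low cap [176.16 111.99] rim [176.81 116.89]
108 164 [114 115 113  96  66  96 127 123 112 115 118 106  84  93  83  54  38  37  40  40  39  40  54  65  80]
110 164 [115 114 109 109  94  85 124 124 114 115 118 104  79  92  87  64  37  40  39  42  39  35 120 166 159]
112 164 [102  99  94  81  71  98 125 126 127 122 117 104  86  82  93  78  34  38  40  38  36  45 120 158 151]
114 164 [ 74  74  75  73  71  90 116 125 127 123 128 124  99  80 100  88  67  54  62  75  91 117 148 151 146]
116 164 [ 73  73  71 106 139 135 127 124 125 124 127 125 119 112 100  90  94  98 101 109 131 153 148 146 142]
118 164 [137 136 136 134 133 133 133 129 124 124 128 126 122 115 115 112 109 106 112 136 149 146 144 140 137]
120 164 [136 136 135 133 133 134 136 142 145 142 138 138 133 131 132 144 150 148 147 145 142 139 137 136 133]
122 164 [136 135 135 135 136 131 128 139 142 144 144 146 136 131 146 146 144 143 142 141 134 128 137 135 128]
tip pred at tool xy [180.12 141.71] seen 179.5,142.0
```

Held cap d (left edge col ~168.5, centre ~176) and spout d (179.5,142.0) line up within a pixel of prediction. Lowering.

Emit:
send_rows([
  {"x": 0, "y": -0.006, "z": 0.1, "wx": 0, "wy": 0, "wz": 0, "hand": -1},
  {"x": 0, "y": 0, "z": 0.1, "wx": 0, "wy": 0, "wz": 0, "hand": -1},
  {"x": 0, "y": 0, "z": 0.1, "wx": 0, "wy": 0, "wz": 0, "hand": -1},
  {"x": 0, "y": 0, "z": 0.1, "wx": 0, "wy": 0, "wz": 0, "hand": -1},
  {"x": 0, "y": 0, "z": 0.1, "wx": 0, "wy": 0, "wz": 0, "hand": -1},
  {"x": 0, "y": 0, "z": 0.045, "wx": 0, "wy": 0, "wz": 0, "hand": -1},
  {"x": 0, "y": 0, "z": 0, "wx": 0, "wy": 0, "wz": 0, "hand": -1},
  {"x": 0, "y": 0, "z": 0, "wx": 0, "wy": 0, "wz": 0, "hand": -1},
  {"x": 0, "y": 0, "z": 0, "wx": 0, "wy": 0, "wz": 0, "hand": -1},
  {"x": 0, "y": 0, "z": 0, "wx": 0, "wy": 0, "wz": 0, "hand": -1},
])

```text
time: 37.27
tool_pos: [0.5878, -0.1174, 0.0997]
tool_rot: [0.001, -0.0, 1.0, -0.0]
contact_force: [0.5, 1.0, 0.3]
gripper_width: 0.327
grasp_force: 59.3
```

Emit:
send_rows([
  {"x": 0, "y": 0, "z": 0.006, "wx": 0, "wy": 0, "wz": 0, "hand": -1},
  {"x": 0, "y": 0, "z": 0.006, "wx": 0, "wy": 0, "wz": 0, "hand": -1},
  {"x": 0, "y": 0, "z": 0.006, "wx": 0, "wy": 0, "wz": 0, "hand": -1},
  {"x": 0, "y": 0, "z": 0, "wx": 0, "wy": 0, "wz": 0, "hand": -1},
  {"x": 0, "y": 0, "z": 0, "wx": 0, "wy": 0, "wz": 0, "hand": -1},
  {"x": 0, "y": 0, "z": 0, "wx": 0, "wy": 0, "wz": 0, "hand": -1},
  {"x": 0, "y": 0, "z": 0, "wx": 0, "wy": 0, "wz": 0, "hand": -1},
  {"x": 0, "y": 0, "z": 0, "wx": 0, "wy": 0, "wz": 0, "hand": -1},
  {"x": 0, "y": 0, "z": 0, "wx": 0, "wy": 0, "wz": 0, "hand": -1},
  {"x": 0, "y": 0, "z": 0, "wx": 0, "wy": 0, "wz": 0, "hand": -1},
])

```text
time: 38.1
tool_pos: [0.5869, -0.1171, 0.0955]
tool_rot: [0.0, -0.0, 1.0, -0.0]
contact_force: [-0.0, -0.1, -0.7]
gripper_width: 0.329
grasp_force: 59.3
```

Emit:
send_rows([
  {"x": 0, "y": 0, "z": 0.006, "wx": 0, "wy": 0, "wz": 0, "hand": -1},
  {"x": 0, "y": 0, "z": 0.006, "wx": 0, "wy": 0, "wz": 0, "hand": -1},
  {"x": 0, "y": 0, "z": 0, "wx": 0, "wy": 0, "wz": 0, "hand": -1},
  {"x": 0, "y": 0, "z": 0, "wx": 0, "wy": 0, "wz": 0, "hand": -1},
  {"x": 0, "y": 0, "z": 0, "wx": 0, "wy": 0, "wz": 0, "hand": -1},
  {"x": 0, "y": 0, "z": 0, "wx": 0, "wy": 0, "wz": 0, "hand": -1},
  {"x": 0, "y": 0, "z": 0, "wx": 0, "wy": 0, "wz": 0, "hand": -1},
  {"x": 0, "y": 0, "z": 0, "wx": 0, "wy": 0, "wz": 0, "hand": -1},
  {"x": 0, "y": 0, "z": 0, "wx": 0, "wy": 0, "wz": 0, "hand": -1},
  {"x": 0, "y": 0, "z": 0, "wx": 0, "wy": 0, "wz": 0, "hand": -1},
])

```text
time: 38.93
tool_pos: [0.5868, -0.1171, 0.0936]
tool_rot: [-0.0, -0.0, 1.0, 0.0]
contact_force: [-0.2, -0.2, -1.0]
gripper_width: 0.329
grasp_force: 59.4
```

Emit:
send_rows([
  {"x": 0, "y": 0, "z": 0.006, "wx": 0, "wy": 0, "wz": 0, "hand": -1},
  {"x": 0, "y": 0, "z": 0.004, "wx": 0, "wy": 0, "wz": 0, "hand": -1},
  {"x": 0, "y": 0, "z": 0, "wx": 0, "wy": 0, "wz": 0, "hand": -1},
  {"x": 0, "y": 0, "z": 0, "wx": 0, "wy": 0, "wz": 0, "hand": -1},
  {"x": 0, "y": 0, "z": 0, "wx": 0, "wy": 0, "wz": 0, "hand": -1},
  {"x": 0, "y": 0, "z": 0, "wx": 0, "wy": 0, "wz": 0, "hand": -1},
  {"x": 0, "y": 0, "z": 0, "wx": 0, "wy": 0, "wz": 0, "hand": -1},
  {"x": 0, "y": 0, "z": 0, "wx": 0, "wy": 0, "wz": 0, "hand": -1},
  {"x": 0, "y": 0, "z": 0, "wx": 0, "wy": 0, "wz": 0, "hand": -1},
  {"x": 0, "y": 0, "z": 0, "wx": 0, "wy": 0, "wz": 0, "hand": -1},
])

```text
time: 39.77
tool_pos: [0.5874, -0.1172, 0.0937]
tool_rot: [0.001, -0.0, 1.0, -0.0]
contact_force: [-1.3, 0.7, 5.1]
gripper_width: 0.33
grasp_force: 59.9
```

Contact. Release, lift, and move clear towards the mat for a final check.

Emit:
send_rows([
  {"x": 0, "y": 0, "z": 0, "wx": 0, "wy": 0, "wz": 0, "hand": 1},
  {"x": 0, "y": 0, "z": 0, "wx": 0, "wy": 0, "wz": 0, "hand": 1},
  {"x": 0, "y": 0, "z": 0, "wx": 0, "wy": 0, "wz": 0, "hand": 1},
  {"x": 0, "y": 0, "z": 0, "wx": 0, "wy": 0, "wz": 0, "hand": 1},
  {"x": 0, "y": 0, "z": 0, "wx": 0, "wy": 0, "wz": 0, "hand": 1},
  {"x": 0, "y": 0, "z": 0, "wx": 0, "wy": 0, "wz": 0, "hand": 1},
  {"x": 0, "y": 0, "z": 0, "wx": 0, "wy": 0, "wz": 0, "hand": 1},
  {"x": 0, "y": 0, "z": -0.15, "wx": 0, "wy": 0, "wz": 0, "hand": 1},
  {"x": 0, "y": 0, "z": -0.2, "wx": 0, "wy": 0, "wz": 0, "hand": 1},
  {"x": 0, "y": 0, "z": -0.25, "wx": 0, "wy": 0, "wz": 0, "hand": 1},
])

```text
time: 40.6
tool_pos: [0.5849, -0.1165, 0.1799]
tool_rot: [-0.003, -0.0, 1.0, 0.001]
contact_force: [1.5, -0.3, 0.0]
gripper_width: 0.998
grasp_force: 0.0
```

Emit:
send_rows([
  {"x": 0, "y": 0.25, "z": -0.05, "wx": 0, "wy": 0, "wz": 0, "hand": 1},
  {"x": 0, "y": 0.25, "z": 0, "wx": 0, "wy": 0, "wz": 0, "hand": 1},
  {"x": 0, "y": 0.25, "z": 0, "wx": 0, "wy": 0, "wz": 0, "hand": 1},
  {"x": 0, "y": 0.25, "z": 0, "wx": 0, "wy": 0, "wz": 0, "hand": 1},
  {"x": 0, "y": 0.25, "z": 0, "wx": 0, "wy": 0, "wz": 0, "hand": 1},
  {"x": 0, "y": 0.25, "z": 0, "wx": 0, "wy": 0, "wz": 0, "hand": 1},
  {"x": 0, "y": 0.25, "z": 0, "wx": 0, "wy": 0, "wz": 0, "hand": 1},
  {"x": 0, "y": 0.25, "z": 0, "wx": 0, "wy": 0, "wz": 0, "hand": 1},
  {"x": 0, "y": 0.25, "z": 0, "wx": 0, "wy": 0, "wz": 0, "hand": 1},
  {"x": 0, "y": 0.25, "z": 0, "wx": 0, "wy": 0, "wz": 0, "hand": 1},
])

```text
time: 41.43
tool_pos: [0.5862, 0.2598, 0.1897]
tool_rot: [0.0, -0.0, 1.0, -0.0]
contact_force: [0.1, -0.3, 0.9]
gripper_width: 1.0
grasp_force: 0.0
```

```bash
python3 - <<'E'
from h import *
np.set_printoptions(precision=4,suppress=True)
s=grab_frame("scene");t=grab_frame("top")
cv2.imwrite("pics/f1.png",np.hstack([crop(s,115,80,150,125,3),crop(t,262,125,115,125,3)]))
for k,B in dict(a=(.416,-.1274,.1895),b=(.4422,-.2916,.1885),c=(.5988,-.2782,.1695),d=(.587,-.117,.1555)).items():
    try:
        A,ea=disc(s,proj("scene",B),150,14);T,et=disc(t,proj("top",B),145,14)
        print(k,*tri(A,T),ea,et)
    except Exception as e: print(k,'x',e)
E
```

```text
a [ 0.4164 -0.1256  0.1948] 0.0014140228920076655 [16.7795 28.4882] [27.3817 27.8396]
b [ 0.4451 -0.2903  0.1876] 0.0013020068496273531 [ 7.3172 19.1816] [21.3599 28.7038]
c [ 0.5999 -0.2764  0.1681] 0.0018257394216376639 [ 7.1432 17.0635] [26.8116 27.822 ]
d [ 0.5934 -0.1186  0.1448] 0.004555836536205685 [13.5847 20.4629] [27.5383 28.0546]
```

View pics/f1.png

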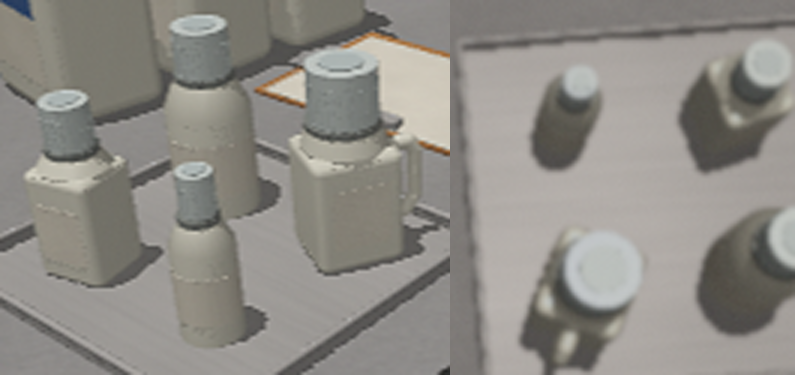

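The picture shows all four caps upright with the dark collar just visible under each rim. Cap tops in the crop are a(342,62), b(200,24), c(63,100), d(194,170). The bottles haven't moved and the gripper is clear. Handing in.

```bash
python3 -c "
from plant import job_done
print(job_done())"
```

```text
the job is handed in; nothing more can be done
None
```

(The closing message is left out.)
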